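# Gauge the working gap of the sheet gate

## Task

Stand the steel weight on the small raised seat on top of the sheet gate's pressure plate and let go of it, so that the plate sinks to its working gap. Then pick up the taper gauge by its upright grip and slide its blade, lying on the lower plate, straight into the gap from the gate's front (the robot's side) until it drags snugly between the two plates, without forcing them apart. Finish while still holding the gauge at that depth, with the weight still standing on its seat, and leave the other things on the table where they are.

Things in the scene. Friction and masses are not known exactly. Their poses are not given: they have to be found in the camera images.
- gate: Sheet gate, fixed: grey base 150 x 150 x 16 mm with two upright steel pillars at y = +-52 mm (nuts 20 mm wide, tops 90 mm above the table). Origin: centre of the base's underside, on the table. Its +x is the direction in which the gauge goes in (from the robot's side to the back), y across, z up.
- lower_plate: Flat steel plate 104 (x) x 56 (y) x 20 mm in the gate's base, fixed, axes as the gate's. Origin: on the gate's axis, at its underside; its top is 20 mm above the origin, its front edge at x = -50 mm (25 mm in front of the pressure plate's). Its height differs by up to 2 mm between starts, and the gap with it.
- pressure_plate: Aluminium plate, rubber-faced below, 50 (x) x 132 (y) x 12 mm, level above the lower plate, floating on springs (3 N per mm; moves up by at most 12 mm, down by at most 6 mm). Origin: centre of its underside, axes as the gate's. Unloaded the underside is 39 mm above the table and the gap 7 to 9 mm; the weight lowers it 2 to 3 mm.
- seat (a point): Centre of the top face of the round steel seat, 32 mm in diameter, on an 18 mm stem, 36 mm above the pressure plate's underside. It moves with the plate.
- weight: Dark steel turned weight, about 0.7 kg (differs by up to a fifth), loose: a cylinder 54 mm in diameter and 36 mm high, a neck 16 mm in diameter above it, and on top a round knob 24 mm in diameter from 46 to 64 mm above the underside. Origin: centre of its underside, z up.
- gauge: Taper gauge, loose, 0.15 kg: black upright grip 50 (x) x 14 (y) x 36 mm high, with a steel wedge blade 24 mm wide along +x, from x = 25 to 145 mm; flat underside, upper face sloping evenly from 12 mm thick at the grip to 2 mm at the tip. Collar at the grip's front, x = 16 to 26 mm, 24 mm wide, 13 mm high. Origin: centre of the underside of the grip, level with the blade's; z up.
- gauge_tip (a point): Tip of the blade: 145 mm ahead of the gauge's origin along its x, 1 mm above its underside. Snug means that the pressure plate bears on the blade with 1 to 13 N (best about 5): the blade has raised it by 0.4 to 4 mm (best about 1.7) and takes a push of about 2 to 12 N (best about 5) to slide further in; 10 mm further in raises it by another 0.8 mm.
- stamp: Bystander: wooden rubber stamp 27 x 62 x 81 mm, loose.
- staples: Bystander: red staple box 36 x 58 x 19 mm, loose.
- staples_b: Bystander: pale staple box 36 x 58 x 19 mm, loose.
- marker: Bystander: marker pen 17 x 135 x 16 mm, loose, lying between the open orange case and the tall green lever punch, both fixed. The punch is the one tall obstacle: it stands at the left (x over 0.5, y over 0.3 m) with its lever reaching forward; swing in from the side nearer the robot, x about 0.4 m.
Things that resemble listed ones, but are neither listed nor needed, are in the scene too. Leave any red or yellow look-alike of the weight alone. What is shaped like the gauge but purple is not meant.

How it is judged:
By the outcome, as a careful person would: the job done as asked, in the order asked, and still so for the second after the job is handed in, while the arm keeps its last pose, push and grip.
It also fails if it takes over 72 s, if anything falls off the work surface, if the arm or the gripper's body presses on something with over 40 N, if the wrist force passes 120 N, or if a joint passes its speed limit or range.

## Robot

A 6-joint arm with a two-finger parallel gripper is mounted at the origin on a cart in front of the work surface, level with it; the furniture and walls round the work are solid. World frame = base frame: x ahead of the robot, y to its left, z up, the work surface at z = 0. Lengths are in m, angles in rad, forces in N, time in s.
With the tool pointing down it reaches from about 0.35 to 0.875 m from the base axis. Payload 4.2 kg.
Tool frame: the origin (TCP) lies on the centre line of the jaws, within the pads' length; the fingertips stand 14 mm ahead of it and the grasp point (between the pads) lies 5 mm behind it; z points along the fingers, y is the line along which they close (so a half turn about z gives the same grasp; the last joint's range is limited). The gripper opens to 87 mm and grips with 3 to 60 N. Pads are 19 mm wide; open, the fingers measure 117 mm over their backs; the gripper's body (75 mm by 190 mm) begins 51 mm behind the grasp point.
Start: joints at [-1.088, 0.385, 0.008, 0, -1.194, -0.259], TCP at [0.139, -0.609, 0.204] pointing down, gripper open.
Joint ranges: [-3.14, 3.14], [-1.21, 2.06], [-1.07, 1.41], [-3.16, 2.05], [-2.99, -0.16], [-3.1, 3.1]. Speed limits (rad/s): [2.79, 2.79, 3.14, 3.14, 3.14, 3.14].

## Interface

Orientations are given as a rotation vector (axis times angle).
In Python, from workcell import readout, vision, job gives the robot as it stands. The module is installed in compiled form; this text tells all that it offers.
- The arm moves only by the tool drive_tool, never from a script. Its argument "targets" is a list of rows, each an object of numbers: "tx", "ty", "tz": the shift along the tool's x, y, z scaled (see below); "ax", "ay", "az": the turn, a rotation vector about the tool's x, y, z scaled (see below). In form: [{"tx": .., "ty": .., "tz": .., "ax": .., "ay": .., "az": ..}, ...]. A call has 1 to 12 rows; each row shifts and turns the commanded pose from where the row before left it, along the tool's axes as they then stand; what a row does not reach is not made up. The controller multiplies each number of a shift by 40 cm and each number of a turn by pi/4 rad. A row lasts 1/10 s, in which the tool goes at most 50 mm and 8.59 degrees, less where a joint would pass 70% of its speed; a pose out of reach is approached as far as the arm can. A call with a number of a shift or a turn outside -1 to 1 is refused whole. A call with a gripper value outside its range is refused whole. "claw" is the finger opening in mm, from 0 to 87, set as the call begins (left out, the last holds). The fingers move at their own pace and stop on an object; "grip_force" is the grip in N (left out, the last holds). Time passes only in rows, so rows that do not move let the fingers close. It gives the time, the measured TCP pose, the force, the opening and the grip force at its end, in the units of the state.
- readout.observe(): the state, without advancing time (a new reading comes with each control period).
- vision.grab_frame(name): name is "side" or "top" or "wrist"; returns a dict with "pixels" (400x640x3 uint8, red, green, blue), "z_map" (400x640 float32, m along the optical axis (not along the pixel's ray), 0 where there is no reading), "intrinsics" (3x3 intrinsics, pixels), "dist_coeffs" ([k1, k2, p1, p2, k3] as OpenCV has them; the pictures are not rectified), "camera_from_world" (4x4, takes a point from world to camera coordinates). Camera axes: x right, y up, looking along -z (the intrinsics and any distortion apply to the point x, -y, -z); pixel columns grow to the right and rows downward; lengths in m; the calibration is good to about 2 mm. A picture is of the moment at which its call begins.
- job.hand_in(): hands the job in; it is judged then, once.
The state is a dict: "clock": time; "qpos": joint angles; "qd": joint speeds; "effort": joint torques, N m; "tool_pos": TCP position; "eef_rot": TCP orientation; "wrist_force": force on the tool from outside, world axes, zero at the start; "moment": the same for the moment, N m; "width": finger opening in m; "grip_force": force on a finger pad.
Only numpy, scipy, OpenCV 4.12 (cv2) and the standard library are available. Lean on these libraries where they do the work, as an engineer would, in place of code of your own. Each camera call takes 0.05 s, during which the arm holds its last target. There are 200 camera calls.

## Working session

There is one attempt and no reset: what is moved stays moved. The work goes in short steps, Python scripts to look and compute and a tool call to move; the robot and the scene stay as the last step left them, time stands still between calls to the robot, and variables do not carry over. Pictures are saved under pics/ and viewed, at most 11 in all, crops included, and the job is handed in when it is done.

Besides the shell and the picture viewer there is one more tool, called after ">>>" in YAML: its name, and indented under it one key for each argument. drive_tool: Moves the arm, as the interface text tells. Its arguments: {"type":"object","properties":{"targets":{"type":"array","items":{"type":"object","properties":{"tx":{"type":"number"},"ty":{"type":"number"},"tz":{"type":"number"},"ax":{"type":"number"},"ay":{"type":"number"},"az":{"type":"number"}}}},"claw":{"type":"number"},"grip_force":{"type":"number"}},"required":["targets"]}

```bash
mkdir -p pics; cat > h.py <<'E'
import numpy as np, cv2, pickle
from scipy.spatial.transform import Rotation as R
from workcell import readout, vision, job
def grab(n,fn=None):
    f=vision.grab_frame(n); pickle.dump(f,open(n+'.pkl','wb'))
    if fn: cv2.imwrite('pics/'+fn,f['pixels'][:,:,::-1])
    return f
def load(n): return pickle.load(open(n+'.pkl','rb'))
def cloud(f):
    h,w=f['z_map'].shape
    u,v=np.meshgrid(np.arange(w),np.arange(h))
    p=np.stack([u,v],-1).reshape(-1,1,2).astype(float)
    n=cv2.undistortPoints(p,f['intrinsics'],f['dist_coeffs']).reshape(h,w,2)
    z=f['z_map']; c=np.stack([n[...,0]*z,-n[...,1]*z,-z,np.ones_like(z)],-1)
    P=(c@np.linalg.inv(f['camera_from_world']).T)[...,:3]; P[z==0]=np.nan
    return P
E
python3 - <<'E'
from h import *
for n in('top','side'):
    f=grab(n,n+'0.png'); print(np.linalg.inv(f['camera_from_world']).round(3))
s=readout.observe(); print(s)
E
```

```text
[[-0.029  0.998 -0.051  0.522]
 [-0.999 -0.027  0.025  0.003]
 [ 0.024  0.052  0.998  1.244]
 [ 0.     0.     0.     1.   ]]
[[ 0.985  0.107 -0.132  0.424]
 [-0.17   0.633 -0.755 -0.997]
 [ 0.003  0.767  0.642  0.921]
 [ 0.     0.     0.     1.   ]]
{'clock': 0.1, 'qpos': array([-1.08840850e+00,  3.85459840e-01,  6.73921608e-03, -3.98868116e-04,
       -1.19400837e+00, -2.58577223e-01]), 'qd': array([ 0.00101166, -0.00199348,  0.00163735,  0.00180288,  0.00201273,
        0.0012052 ]), 'effort': array([-6.79236964e-04, -3.91689920e+01,  1.87933248e+01,  4.23189014e+00,
        1.34301532e-02, -7.32484204e-05]), 'tool_pos': array([ 0.13857358, -0.60884414,  0.20277725]), 'eef_rot': array([ 3.50558253e-01, -3.12161480e+00, -3.04036553e-03]), 'wrist_force': array([-0.40785813, -0.05729911,  0.94675777]), 'moment': array([0.03742768, 0.02241444, 0.01513213]), 'grip_force': 0.0, 'width': 0.08712167429422049}
```

View pics/top0.png

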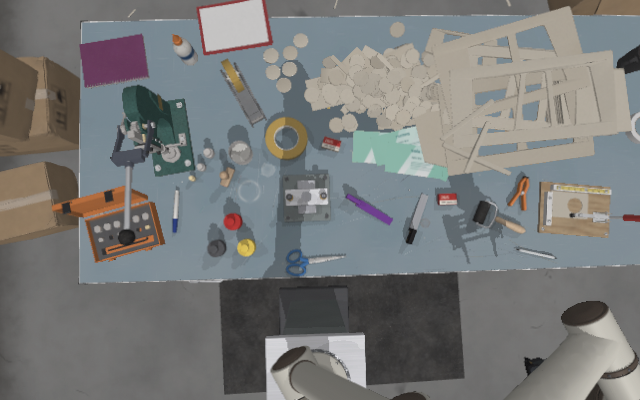

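View pics/side0.png

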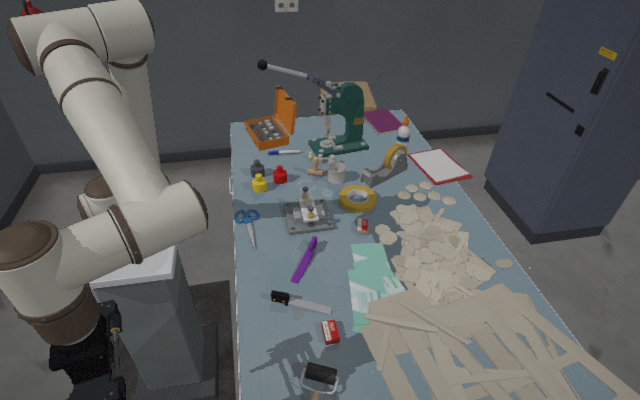

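The top view shows the dark weight at (217,247), the gate at (306,198), the black-grip gauge with its grip at (411,236) and tip at (423,197), and a purple decoy at (369,208). The side view agrees with this.

```bash
python3 - <<'E'
from h import *
f=load('top'); P=cloud(f)
for n,(u,v) in dict(weight=(217,247),seat=(306,196),grip=(411,236),tip=(423,197),pilL=(292,197),pilR=(321,196),table=(350,250)).items():
    print(n,P[v,u].round(4))
def reg(u0,u1,v0,v1,zl,zh):
    Q=P[v0:v1,u0:u1].reshape(-1,3); return Q[(Q[:,2]>zl)&(Q[:,2]<zh)]
for n,a in dict(knob=(205,230,235,258,.05,.08),body=(205,230,235,258,.028,.045),grip=(400,435,190,248,.025,.05),blade=(400,435,190,232,.0025,.02),seat=(295,318,185,210,.068,.085),base=(275,340,165,230,.009,.022),pl=(275,340,165,230,.045,.056),nuts=(275,340,165,230,.085,.1)).items():
    Q=reg(*a)
    if len(Q)<4: print(n,len(Q));continue
    (c,s,an)=cv2.minAreaRect(Q[:,:2].astype(np.float32)*1000)
    print(n,len(Q),Q.mean(0).round(4),Q.min(0).round(4),Q.max(0).round(4),np.round(c,1),np.round(s,1),round(an,1))
p=f['pixels'][150:260,190:450]
cv2.imwrite('pics/crop.png',cv2.resize(p,None,fx=3,fy=3,interpolation=cv2.INTER_CUBIC)[:,:,::-1])
E
```

```text
weight [0.4446 0.2923 0.0533]
seat [0.5929 0.0146 0.0712]
grip [ 0.4595 -0.3129  0.0354]
tip [ 0.5834 -0.366   0.0031]
pilL [0.5916 0.0579 0.0611]
pilR [ 0.5906 -0.0307  0.089 ]
table [ 0.4184 -0.1222 -0.0031]
knob 57 [0.4412 0.3024 0.0627] [0.4303 0.2905 0.0533] [0.4519 0.3147 0.0683] [440.6 302.9] [21.9 23.1] 53.1
body 179 [0.4415 0.3008 0.0363] [0.4154 0.2764 0.0286] [0.4656 0.3286 0.0417] [440.5 302.4] [51.5 50.5] 87.3
grip 79 [ 0.4612 -0.3156  0.0342] [ 0.4375 -0.3306  0.0256] [ 0.4844 -0.3017  0.0408] [ 460.3 -316. ] [15.  49.5] 66.8
blade 329 [ 0.5301 -0.346   0.0064] [ 0.4717 -0.4034  0.0025] [ 0.6079 -0.2873  0.0174] [ 540.2 -344.7] [112.5 134.4] 87.9
seat 84 [0.591  0.015  0.0745] [ 0.5772 -0.0006  0.0686] [0.6053 0.0299 0.0798] [591.2  14.6] [30.5 27.9] 89.1
base 1168 [0.5879 0.0139 0.0154] [ 0.516  -0.0605  0.0095] [0.6665 0.0897 0.0219] [591.  15.] [150.2 149.9] 0.6
pl 506 [0.5906 0.0147 0.0503] [ 0.566  -0.0508  0.0451] [0.616  0.0808 0.0558] [590.9  15. ] [ 49.9 131.8] 0.6
nuts 67 [0.591  0.0156 0.0895] [ 0.5812 -0.046   0.0853] [0.5997 0.0747 0.0953] [590.5  14.4] [ 18.2 120.7] 0.2
```

View pics/crop.png

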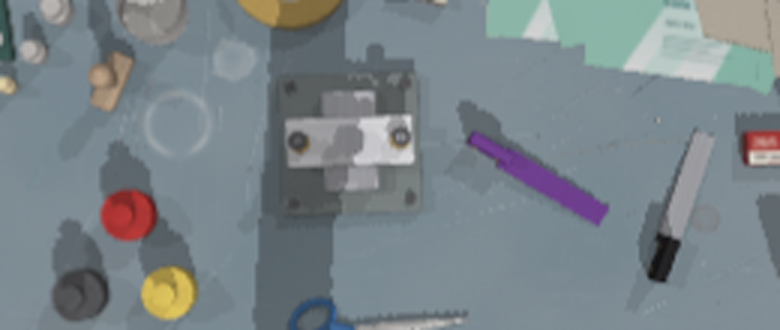

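The crop confirms these positions, in metres:

| Item | Position | Size and heading |
|---|---|---|
| Gate | (0.591, 0.015) | base 150 mm square, yaw about 0 |
| Weight | (0.4405, 0.3025) | body 52 mm, knob about 23 mm |
| Gauge grip | (0.460, -0.316) | heading about -22° |

The heights and sizes match what was given. I'll align the tool with the world axes, then swing over.

>>> drive_tool:
  targets:
    - {"az": 0.142}
    - {"az": 0.142}
    - {"tx": -0.063, "ty": 0.085}
    - {"tx": -0.063, "ty": 0.085}
    - {"tx": -0.063, "ty": 0.085}
    - {"tx": -0.063, "ty": 0.085}
    - {"tx": -0.063, "ty": 0.085}
    - {"tx": -0.063, "ty": 0.085}
    - {"tx": -0.063, "ty": 0.085}
    - {"tx": -0.063, "ty": 0.085}
    - {"tx": -0.063, "ty": 0.085}
    - {"tx": -0.063, "ty": 0.085}
  claw: 50

```text
validation failed for argument at $.ta...
```

>>> drive_tool:
  targets:
    - {"tx": 0, "ty": 0, "tz": 0, "ax": 0, "ay": 0, "az": 0.142}
    - {"tx": 0, "ty": 0, "tz": 0, "ax": 0, "ay": 0, "az": 0.142}
  claw: 50

```text
clock: 0.3
tool_pos: [0.1387, -0.609, 0.2031]
eef_rot: [-0.006, -3.141, -0.002]
wrist_force: [0.1, -0.1, -0.2]
width: 0.0777
grip_force: 0.0
```

>>> drive_tool:
  targets:
    - {"tx": -0.063, "ty": 0.085, "tz": 0, "ax": 0, "ay": 0, "az": 0}
    - {"tx": -0.063, "ty": 0.085, "tz": 0, "ax": 0, "ay": 0, "az": 0}
    - {"tx": -0.063, "ty": 0.085, "tz": 0, "ax": 0, "ay": 0, "az": 0}
    - {"tx": -0.063, "ty": 0.085, "tz": 0, "ax": 0, "ay": 0, "az": 0}
    - {"tx": -0.063, "ty": 0.085, "tz": 0, "ax": 0, "ay": 0, "az": 0}
    - {"tx": -0.063, "ty": 0.085, "tz": 0, "ax": 0, "ay": 0, "az": 0}
    - {"tx": -0.063, "ty": 0.085, "tz": 0, "ax": 0, "ay": 0, "az": 0}
    - {"tx": -0.063, "ty": 0.085, "tz": 0, "ax": 0, "ay": 0, "az": 0}
    - {"tx": -0.063, "ty": 0.085, "tz": 0, "ax": 0, "ay": 0, "az": 0}
    - {"tx": -0.063, "ty": 0.085, "tz": 0, "ax": 0, "ay": 0, "az": 0}
    - {"tx": -0.063, "ty": 0.085, "tz": 0, "ax": 0, "ay": 0, "az": 0}
    - {"tx": -0.063, "ty": 0.085, "tz": 0, "ax": 0, "ay": 0, "az": 0}

```text
clock: 1.5
tool_pos: [0.4413, -0.1995, 0.2036]
eef_rot: [0.001, -3.141, -0.0]
wrist_force: [0.4, -0.6, 0.4]
width: 0.0501
grip_force: 0.0
```

>>> drive_tool:
  targets:
    - {"tx": 0, "ty": 0.1045, "tz": 0, "ax": 0, "ay": 0, "az": 0}
    - {"tx": 0, "ty": 0.1045, "tz": 0, "ax": 0, "ay": 0, "az": 0}
    - {"tx": 0, "ty": 0.1045, "tz": 0, "ax": 0, "ay": 0, "az": 0}
    - {"tx": 0, "ty": 0.1045, "tz": 0, "ax": 0, "ay": 0, "az": 0}
    - {"tx": 0, "ty": 0.1045, "tz": 0, "ax": 0, "ay": 0, "az": 0}
    - {"tx": 0, "ty": 0.1045, "tz": 0, "ax": 0, "ay": 0, "az": 0}
    - {"tx": 0, "ty": 0.1045, "tz": 0, "ax": 0, "ay": 0, "az": 0}
    - {"tx": 0, "ty": 0.1045, "tz": 0, "ax": 0, "ay": 0, "az": 0}
    - {"tx": 0, "ty": 0.1045, "tz": 0, "ax": 0, "ay": 0, "az": 0}
    - {"tx": 0, "ty": 0.1045, "tz": 0, "ax": 0, "ay": 0, "az": 0}
    - {"tx": 0, "ty": 0.1045, "tz": 0, "ax": 0, "ay": 0, "az": 0}
    - {"tx": 0, "ty": 0.1045, "tz": 0, "ax": 0, "ay": 0, "az": 0}

```text
clock: 2.7
tool_pos: [0.4399, 0.302, 0.2035]
eef_rot: [0.002, -3.141, 0.001]
wrist_force: [0.5, -0.5, -1.0]
width: 0.0498
grip_force: 0.0
```

```bash
python3 - <<'E'
from h import *
f=grab('wrist','w1.png'); P=cloud(f); s=readout.observe(); print(s['tool_pos'],s['eef_rot'])
Q=P.reshape(-1,3); Q=Q[~np.isnan(Q[:,0])]
for a,b in((.058,.07),(.03,.042)):
    m=(abs(Q[:,0]-.4405)<.045)&(abs(Q[:,1]-.3025)<.045)&(Q[:,2]>a)&(Q[:,2]<b); q=Q[m]
    if len(q)>4: print(len(q),q.mean(0).round(4),np.percentile(q,[2,98],axis=0).round(4),cv2.minEnclosingCircle(q[:,:2].astype(np.float32)*1000))
E
```

```text
[0.44103045 0.30742826 0.20307677] [-0.00685549  3.13977487  0.00340423]
438 [0.4398 0.3018 0.0625] [[0.4291 0.2916 0.0606]
 [0.4506 0.312  0.0642]] ((440.3194885253906, 301.8987731933594), 12.084446907043457)
1408 [0.4377 0.3017 0.0357] [[0.4153 0.2777 0.0336]
 [0.4642 0.3263 0.0376]] ((440.200439453125, 301.5997619628906), 26.923315048217773)
```

View pics/w1.png

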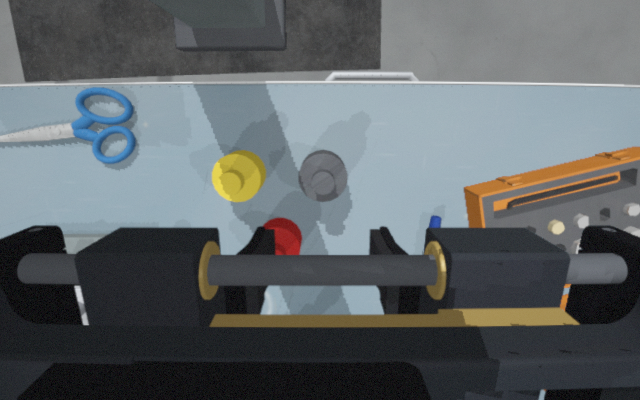

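The wrist view shows the dark weight at (323,176), clear of the yellow one (238,176) and the red one (283,237). Its centre is at (0.4403, 0.3018). I'll lower onto the knob.

>>> drive_tool:
  targets:
    - {"tx": 0, "ty": 0, "tz": 0, "ax": 0, "ay": 0, "az": 0}
    - {"tx": 0, "ty": 0, "tz": 0.07, "ax": 0, "ay": 0, "az": 0}
    - {"tx": 0, "ty": 0, "tz": 0.09, "ax": 0, "ay": 0, "az": 0}
    - {"tx": 0, "ty": 0, "tz": 0.09, "ax": 0, "ay": 0, "az": 0}
    - {"tx": 0, "ty": 0, "tz": 0.07, "ax": 0, "ay": 0, "az": 0}
    - {"tx": 0, "ty": 0, "tz": 0, "ax": 0, "ay": 0, "az": 0}
    - {"tx": 0, "ty": 0, "tz": 0, "ax": 0, "ay": 0, "az": 0}

```text
clock: 3.45
tool_pos: [0.4408, 0.2998, 0.0762]
eef_rot: [-0.001, 3.141, -0.001]
wrist_force: [-0.4, -0.4, 1.0]
width: 0.0502
grip_force: 0.0
```

>>> drive_tool:
  targets:
    - {"tx": 0, "ty": 0.004, "tz": 0.03, "ax": 0, "ay": 0, "az": 0}
    - {"tx": 0, "ty": 0, "tz": 0.025, "ax": 0, "ay": 0, "az": 0}
    - {"tx": 0, "ty": 0, "tz": 0, "ax": 0, "ay": 0, "az": 0}
    - {"tx": 0, "ty": 0, "tz": 0, "ax": 0, "ay": 0, "az": 0}

```text
clock: 3.85
tool_pos: [0.4405, 0.302, 0.0538]
eef_rot: [-0.002, 3.142, -0.0]
wrist_force: [0.9, 0.6, -0.1]
width: 0.0498
grip_force: 0.0
```

>>> drive_tool:
  targets:
    - {"tx": 0, "ty": 0, "tz": 0, "ax": 0, "ay": 0, "az": 0}
    - {"tx": 0, "ty": 0, "tz": 0, "ax": 0, "ay": 0, "az": 0}
    - {"tx": 0, "ty": 0, "tz": 0, "ax": 0, "ay": 0, "az": 0}
    - {"tx": 0, "ty": 0, "tz": 0, "ax": 0, "ay": 0, "az": 0}
    - {"tx": 0, "ty": 0, "tz": 0, "ax": 0, "ay": 0, "az": 0}
    - {"tx": 0, "ty": 0, "tz": 0, "ax": 0, "ay": 0, "az": 0}
  claw: 10
  grip_force: 40

```text
clock: 4.45
tool_pos: [0.4405, 0.302, 0.0538]
eef_rot: [-0.001, 3.142, 0.0]
wrist_force: [0.7, -0.1, -0.4]
width: 0.0132
grip_force: 0.0
```

>>> drive_tool:
  targets:
    - {"tx": 0, "ty": 0, "tz": 0, "ax": 0, "ay": 0, "az": 0}

```text
clock: 4.55
tool_pos: [0.4405, 0.3021, 0.0538]
eef_rot: [-0.001, 3.142, 0.0]
wrist_force: [-0.8, 1.0, 1.4]
width: 0.0109
grip_force: 0.0
```

```bash
python3 - <<'E'
from h import *
s=readout.observe(); print(s['tool_pos'],s['width'],s['grip_force'],s['wrist_force'])
f=grab('wrist'); g=grab('side'); t=grab('top')
A=cv2.resize(f['pixels'][100:300,160:480],(640,400)); B=cv2.resize(g['pixels'][110:230,190:350],(533,400)); 
cv2.imwrite('pics/w2.png',cv2.resize(np.vstack([A,np.hstack([B,np.zeros((400,107,3),np.uint8)])]),(480,600))[:,:,::-1])
P=cloud(f);Q=P.reshape(-1,3)
for P in (cloud(f),cloud(t)):
  Q=P.reshape(-1,3)
  for a,b in((.058,.07),(.03,.042)):
    m=(abs(Q[:,0]-.4405)<.045)&(abs(Q[:,1]-.3025)<.045)&(Q[:,2]>a)&(Q[:,2]<b); q=Q[m]
    if len(q)>4: print(len(q),q.mean(0).round(4),np.percentile(q,[2,98],axis=0).round(4))
E
```

```text
[0.44046831 0.30206236 0.05377694] 0.010926467446720978 0.0 [-0.7996525   1.03360876  1.44082371]
878 [0.4375 0.3017 0.0624] [[0.4285 0.294  0.059 ]
 [0.449  0.3101 0.0639]]
2836 [0.4292 0.302  0.0358] [[0.4144 0.2777 0.0328]
 [0.4502 0.3263 0.0376]]
```

View pics/w2.png

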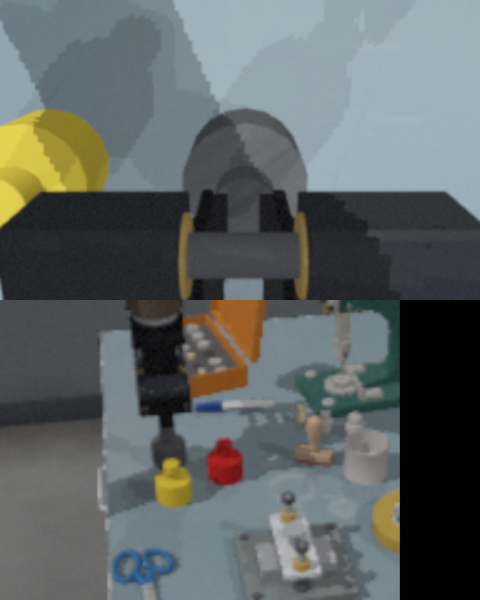

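The side view shows the gripper over the weight, but the fingers closed to 10.9 mm with no force, so the knob isn't between them. I'll check where the depth map puts the fingers.

```bash
python3 - <<'E'
from h import *
f=load('wrist'); P=cloud(f)
for r in (215,225,235,250,265):
    print(r,[(c,P[r,c].round(3).tolist()) for c in (280,295,320,345,360)])
C=f['camera_from_world']
for p in ([.4405,.302,.0538],[.4405,.302,.04],[.4405,.302,.064],[.4405,.302,.11]):
    c=C@np.r_[p,1]; uv,_=cv2.projectPoints(np.array([[c[0],-c[1],-c[2]]]),np.zeros(3),np.zeros(3),f['intrinsics'],f['dist_coeffs']); print(p,uv.ravel().round(1),c.round(3))
print(np.linalg.inv(C).round(3))
E
```

```text
215 [(280, [0.447, 0.27, -0.001]), (295, [0.435, 0.285, 0.036]), (320, [0.428, 0.301, 0.056]), (345, [0.434, 0.316, 0.037]), (360, [0.435, 0.326, 0.036])]
225 [(280, [0.455, 0.27, -0.002]), (295, [0.441, 0.285, 0.036]), (320, [0.432, 0.301, 0.063]), (345, [0.441, 0.316, 0.036]), (360, [0.442, 0.326, 0.034])]
235 [(280, [0.403, 0.291, 0.152]), (295, [0.43, 0.289, 0.084]), (320, [0.438, 0.301, 0.063]), (345, [0.429, 0.313, 0.084]), (360, [0.403, 0.312, 0.152])]
250 [(280, [0.404, 0.291, 0.159]), (295, [0.429, 0.29, 0.103]), (320, [0.447, 0.301, 0.062]), (345, [0.43, 0.312, 0.099]), (360, [0.404, 0.311, 0.158])]
265 [(280, [0.407, 0.292, 0.162]), (295, [0.409, 0.295, 0.158]), (320, [0.409, 0.301, 0.158]), (345, [0.409, 0.308, 0.158]), (360, [0.408, 0.311, 0.16])]
[0.4405, 0.302, 0.0538] [322.4 233.9] [ 0.    -0.021 -0.192  1.   ]
[0.4405, 0.302, 0.04] [322.3 225.9] [ 0.    -0.018 -0.205  1.   ]
[0.4405, 0.302, 0.064] [322.4 240.6] [ 0.    -0.024 -0.182  1.   ]
[0.4405, 0.302, 0.11] [322.5 282.4] [ 0.    -0.036 -0.138  1.   ]
[[-0.001 -0.967 -0.255  0.371]
 [ 1.    -0.001  0.     0.302]
 [-0.    -0.255  0.967  0.234]
 [ 0.     0.     0.     1.   ]]
```

```bash
python3 - <<'E'
from h import *
f=load('wrist'); P=cloud(f); 
np.set_printoptions(linewidth=250)
print(list(range(284,362,3)))
for r in range(210,262,4):
    print(r,(P[r,284:362:3,2]*1000).round(0).astype(int))
print((P[240,284:362:3]*1000).round(0).astype(int).tolist())
E
```

```text
[284, 287, 290, 293, 296, 299, 302, 305, 308, 311, 314, 317, 320, 323, 326, 329, 332, 335, 338, 341, 344, 347, 350, 353, 356, 359]
210 [                  37                   35                   36                   37                   36                   35                   35                   37                   37                   36                   37
                   37                   37 -9223372036854775808                   37                   37                   36 -9223372036854775808                   37                   38                   36                   36
                   36                   37                   36                   35]
214 [34 37 36 36 36 36 37 36 36 47 51 52 53 54 53 52 49 37 38 36 38 37 37 35 36 35]
218 [36 36 36 36 36 37 37 36 49 55 57 61 61 62 60 59 58 54 48 36 36 37 38 37 36 37]
222 [35 36 36 36 37 38 37 52 58 61 62 62 63 62 61 63 63 63 57 37 37 37 36 37 35 35]
226 [36 35 35 36 37 36 36 58 63 62 63 62 62 63 62 62 62 62 62 56 35 36 36 35 36 35]
230 [                 148                   36                   36            
[... 1467 characters left out ...]
]
254 [158 151 106 106 107 103 104 103  97  73  62  61  63  63  63  62  73  97 102 103 103 106 107 106 151 157]
258 [158 156 156 155 157 156 157 156 156 156 157 158 155 156 156 157 157 157 156 157 157 155 156 158 156 158]
[[405, 291, 150], [452, 279, 35], [452, 281, 35], [429, 288, 91], [430, 290, 90], [429, 291, 91], [431, 292, 87], [431, 294, 86], [430, 295, 88], [440, 296, 64], [441, 297, 62], [441, 299, 62], [441, 301, 63], [441, 302, 63], [440, 304, 63], [441, 306, 63], [440, 307, 63], [431, 308, 86], [431, 309, 88], [430, 311, 88], [429, 312, 90], [429, 313, 91], [429, 315, 91], [451, 322, 36], [452, 324, 35], [405, 312, 149]]<stdin>:6: RuntimeWarning: invalid value encountered in cast
```

```bash
python3 - <<'E'
from h import *
f=load('wrist'); p=f['pixels'][195:275,270:380]
p=cv2.convertScaleAbs(p,alpha=1.8,beta=30)
cv2.imwrite('pics/w3.png',cv2.resize(p,None,fx=6,fy=6,interpolation=cv2.INTER_CUBIC)[:,:,::-1])
E
```

```text
(no output)
```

View pics/w3.png

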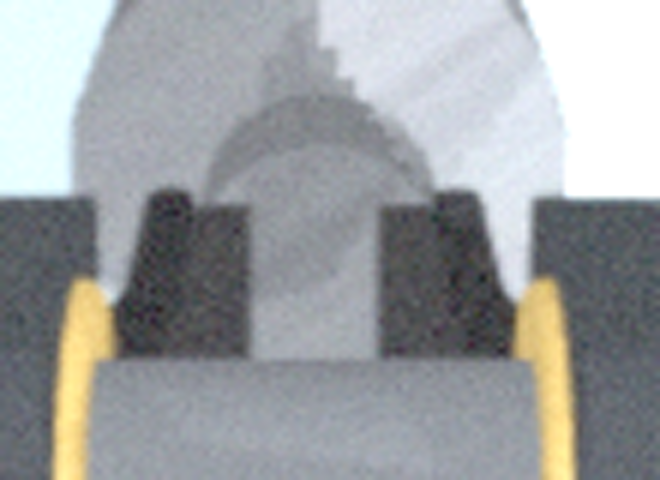

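The enlarged crop shows the fingertips ending just above the knob (tip edges near (170,195) and (460,195), depth z≈0.073), so they closed over its top. The real tips are about 33 mm higher than the reported TCP implies. I'll open and compare the tip height before and after a small descent.

>>> drive_tool:
  targets:
    - {"tx": 0, "ty": 0, "tz": 0, "ax": 0, "ay": 0, "az": 0}
    - {"tx": 0, "ty": 0, "tz": 0, "ax": 0, "ay": 0, "az": 0}
    - {"tx": 0, "ty": 0, "tz": 0, "ax": 0, "ay": 0, "az": 0}
    - {"tx": 0, "ty": 0, "tz": 0, "ax": 0, "ay": 0, "az": 0}
    - {"tx": 0, "ty": 0, "tz": 0, "ax": 0, "ay": 0, "az": 0}
    - {"tx": 0, "ty": 0, "tz": 0, "ax": 0, "ay": 0, "az": 0}
    - {"tx": 0, "ty": 0, "tz": 0, "ax": 0, "ay": 0, "az": 0}
  claw: 45

```text
clock: 5.4
tool_pos: [0.4405, 0.3021, 0.0538]
eef_rot: [-0.001, 3.142, 0.0]
wrist_force: [-0.1, 0.2, -0.7]
width: 0.0445
grip_force: 0.0
```

```bash
cat >> h.py <<'E'
def tips():
    f=grab('wrist'); P=cloud(f); s=readout.observe(); t=s['tool_pos']
    Q=P[150:258]; m=(abs(Q[...,0]-(t[0]-.0105))<.004)&(abs(Q[...,1]-t[1])<.05)&(Q[...,2]>t[2]-.02)
    q=Q[m]; print('tcp',t.round(4),'w',s['width'],'finger z pct',np.percentile(q[:,2],[0,1,3,5,10,50]).round(4),len(q), 'y',q[:,1].min(),q[:,1].max())
E
python3 -c "
from h import *
tips()"
```

```text
tcp [0.4404 0.302  0.0537] w 0.04444671553426027 finger z pct [0.0338 0.0346 0.035  0.0353 0.0357 0.0627] 2684 y 0.2682408814903379 0.33531683305595217
```

>>> drive_tool:
  targets:
    - {"tx": 0, "ty": 0, "tz": 0.02, "ax": 0, "ay": 0, "az": 0}
    - {"tx": 0, "ty": 0, "tz": 0.02, "ax": 0, "ay": 0, "az": 0}
    - {"tx": 0, "ty": 0, "tz": 0, "ax": 0, "ay": 0, "az": 0}

```text
clock: 5.75
tool_pos: [0.4395, 0.3011, 0.0361]
eef_rot: [0.001, -3.139, 0.004]
wrist_force: [-1.3, -0.2, 0.1]
width: 0.0449
grip_force: 0.0
```

```bash
python3 - <<'E'
from h import *
f=grab('wrist'); P=cloud(f); 
np.set_printoptions(linewidth=250)
P=np.nan_to_num(P)
print(list(range(250,394,6)))
for r in range(206,260,4):
    print(r,(P[r,250:394:6,2]*1000).round(0).astype(int),(P[r,250:394:6,1]*1000).round(0).astype(int)[[3,4,-5,-4]])
print(readout.observe()['wrist_force'])
E
```

```text
[250, 256, 262, 268, 274, 280, 286, 292, 298, 304, 310, 316, 322, 328, 334, 340, 346, 352, 358, 364, 370, 376, 382, 388]
206 [-2  0  0 -1 -1 -1  0 34 35 35 36 36 36 36 36 35 36 36 34 -1 -2 -1 -1  0] [263 268 330 334]
210 [-2 -2 -1 -2 -1 -2 34 35 36 36 37 37 36 37 35 36 36 36 35 -2 -1  0 -2 -2] [263 267 330 334]
214 [-1 -1 -1 -2 -1  0 36 36 35 36 37 36 36 36 37 36 37 36 36 35 -2  0 -1 -2] [263 267 325 334]
218 [-1  0 -1 -2 -1 -1 35 37 37 36 37 37 36 37 37 35 36 36 36 35 -1 -1 -2 -1] [263 267 325 334]
222 [-1 -1 -1 -1 -2 -1 36 36 35 37 36 37 47 47 37 36 36 37 37 35 -2  0 -1 -2] [263 267 325 334]
226 [-2 -1 -3 -1 -1 36 35 36 37 36 37 52 54 53 51 38 37 37 37 35 -2  0 -1 -1] [263 267 325 334]
230 [-1  0 60 59 56 35 35 35 36 37 52 59 59 60 58 51 37 37 36 35 56 59 59  0] [273 276 325 326]
234 [-1  0 65 62 62 35 37 37 36 37 59 62 62 62 61 57 37 37 36 35 62 62 64  0] [274 277 326 325]
238 [ 0 70 71 67 66 35 37 37 36 52 62 62 62 63 62 62 37 35 36 35 66 66 70 -1] [275 277 326 324]
242 [ 0 75 76 71 72 35 36 36 38 61 61 62 63 63 62 62 55 38 36 55 71 72 76 76] [275 278 323 324]
246 [ 0 80 76 77 72 -1 35 36 36 62 63 63 62 62 62 63 62 35 35 54 74 76 78 80] [276 278 323 323]
250 [85 84 82 81 72 -1 35 35 37 62 63 63 63 63 63 64 63 36 36 55 75 81 81 85] [277 278 323 323]
254 [88 89 86 85 73 -1 35 35 35 63 62 63 64 63 63 62 62 35 36 56 76 86 85 89] [277 278 323 323]
258 [138 138 140 139 140 138 137 139 139 139 139 139 139 139 139 139 138 138 139 138 138 139 139 139] [287 289 312 313]
[-0.28576892  0.24348326  0.31143984]
```

The tips now measure z≈0.055 at a reported TCP z of 0.036, so the offset of about +19 mm is consistent. I'll go down 13 mm more and grip.

>>> drive_tool:
  targets:
    - {"tx": 0, "ty": 0, "tz": 0.016, "ax": 0, "ay": 0, "az": 0}
    - {"tx": 0, "ty": 0, "tz": 0.015, "ax": 0, "ay": 0, "az": 0}
    - {"tx": 0, "ty": 0, "tz": 0, "ax": 0, "ay": 0, "az": 0}
    - {"tx": 0, "ty": 0, "tz": 0, "ax": 0, "ay": 0, "az": 0}

```text
clock: 6.2
tool_pos: [0.4404, 0.3019, 0.0251]
eef_rot: [0.001, -3.141, 0.001]
wrist_force: [1.4, -0.2, 0.3]
width: 0.0452
grip_force: 0.0
```

>>> drive_tool:
  targets:
    - {"tx": 0, "ty": 0, "tz": 0, "ax": 0, "ay": 0, "az": 0}
    - {"tx": 0, "ty": 0, "tz": 0, "ax": 0, "ay": 0, "az": 0}
    - {"tx": 0, "ty": 0, "tz": 0, "ax": 0, "ay": 0, "az": 0}
    - {"tx": 0, "ty": 0, "tz": 0, "ax": 0, "ay": 0, "az": 0}
    - {"tx": 0, "ty": 0, "tz": 0, "ax": 0, "ay": 0, "az": 0}
    - {"tx": 0, "ty": 0, "tz": 0, "ax": 0, "ay": 0, "az": 0}
  claw: 10
  grip_force: 40

```text
clock: 6.8
tool_pos: [0.4406, 0.3026, 0.0255]
eef_rot: [-0.002, 3.141, 0.001]
wrist_force: [-0.5, 2.1, -0.6]
width: 0.0225
grip_force: 40.0
```

Gripped: 22.5 mm opening at 40 N. Now I'll lift.

>>> drive_tool:
  targets:
    - {"tx": 0, "ty": 0, "tz": -0.03, "ax": 0, "ay": 0, "az": 0}
    - {"tx": 0, "ty": 0, "tz": -0.065, "ax": 0, "ay": 0, "az": 0}
    - {"tx": 0, "ty": 0, "tz": -0.08, "ax": 0, "ay": 0, "az": 0}
    - {"tx": 0, "ty": 0, "tz": -0.08, "ax": 0, "ay": 0, "az": 0}
    - {"tx": 0, "ty": 0, "tz": -0.065, "ax": 0, "ay": 0, "az": 0}
    - {"tx": 0, "ty": 0, "tz": -0.03, "ax": 0, "ay": 0, "az": 0}
    - {"tx": 0, "ty": 0, "tz": 0, "ax": 0, "ay": 0, "az": 0}

```text
clock: 7.5
tool_pos: [0.4405, 0.302, 0.1663]
eef_rot: [-0.0, 3.141, 0.003]
wrist_force: [0.1, 1.0, -6.9]
width: 0.0226
grip_force: 40.0
```

>>> drive_tool:
  targets:
    - {"tx": -0.0198, "ty": -0.0378, "tz": 0, "ax": 0, "ay": 0, "az": 0}
    - {"tx": -0.0297, "ty": -0.0566, "tz": 0, "ax": 0, "ay": 0, "az": 0}
    - {"tx": -0.0396, "ty": -0.0755, "tz": 0, "ax": 0, "ay": 0, "az": 0}
    - {"tx": -0.0396, "ty": -0.0755, "tz": 0, "ax": 0, "ay": 0, "az": 0}
    - {"tx": -0.0396, "ty": -0.0755, "tz": 0, "ax": 0, "ay": 0, "az": 0}
    - {"tx": -0.0396, "ty": -0.0755, "tz": 0, "ax": 0, "ay": 0, "az": 0}
    - {"tx": -0.0396, "ty": -0.0755, "tz": 0, "ax": 0, "ay": 0, "az": 0}
    - {"tx": -0.0396, "ty": -0.0755, "tz": 0, "ax": 0, "ay": 0, "az": 0}
    - {"tx": -0.0396, "ty": -0.0755, "tz": 0, "ax": 0, "ay": 0, "az": 0}
    - {"tx": -0.0297, "ty": -0.0566, "tz": 0, "ax": 0, "ay": 0, "az": 0}
    - {"tx": -0.0198, "ty": -0.0378, "tz": 0, "ax": 0, "ay": 0, "az": 0}

```text
clock: 8.6
tool_pos: [0.5899, 0.0132, 0.1622]
eef_rot: [-0.002, -3.136, 0.002]
wrist_force: [0.3, -0.2, -6.7]
width: 0.0228
grip_force: 40.0
```

>>> drive_tool:
  targets:
    - {"tx": 0, "ty": 0, "tz": 0, "ax": 0, "ay": 0, "az": 0}
    - {"tx": 0, "ty": 0, "tz": 0, "ax": 0, "ay": 0, "az": 0}
    - {"tx": 0, "ty": 0, "tz": 0, "ax": 0, "ay": 0, "az": 0}
    - {"tx": 0, "ty": 0, "tz": 0, "ax": 0, "ay": 0, "az": 0}

```text
clock: 9.0
tool_pos: [0.5907, 0.0161, 0.1651]
eef_rot: [0.003, -3.141, -0.0]
wrist_force: [0.1, -0.0, -7.5]
width: 0.023
grip_force: 40.0
```

```bash
python3 - <<'E'
from h import *
s=readout.observe(); t=s['tool_pos'];print(t,s['eef_rot'],s['wrist_force'],s['moment'])
f=grab('wrist','w4.png'); P=cloud(f);Q=P.reshape(-1,3)
def rep(n,m):
    q=Q[m]
    if len(q)<5: print(n,len(q));return
    print(n,len(q),np.median(q,0).round(4),np.percentile(q,[1,99],axis=0).round(4).tolist(),cv2.minAreaRect(q[:,:2].astype(np.float32)*1000))
zo=t[2]-.0255
rep('body top',(abs(Q[:,0]-.591)<.05)&(abs(Q[:,1]-.015)<.035)&(abs(Q[:,2]-zo-.036)<.006))
rep('nuts',(abs(Q[:,0]-.591)<.05)&(abs(Q[:,1]-.015)<.09)&(abs(Q[:,2]-.09)<.004))
rep('pl',(abs(Q[:,0]-.591)<.05)&(abs(Q[:,1]-.015)<.09)&(abs(Q[:,2]-.051)<.004))
rep('base',(abs(Q[:,0]-.591)<.09)&(abs(Q[:,1]-.015)<.09)&(abs(Q[:,2]-.016)<.004))
rep('lower',(abs(Q[:,0]-.55)<.012)&(abs(Q[:,1]-.015)<.04)&(abs(Q[:,2]-.031)<.004))
E
```

```text
[0.59066316 0.01610713 0.16512761] [ 3.10639339e-03 -3.14096363e+00 -2.34640111e-04] [ 0.07593236 -0.01698436 -7.54782199] [-0.02233892 -0.0509337  -0.02781221]
body top 2851 [0.5755 0.0153 0.1753] [[0.5638, -0.0101, 0.1707], [0.5905, 0.041, 0.1772]] ((578.327880859375, 15.413034439086914), (30.718557357788086, 53.22901916503906), 0.32217106223106384)
nuts 895 [0.5926 0.0567 0.0891] [[0.5833, -0.0459, 0.0866], [0.6021, 0.0744, 0.0906]] ((593.0149536132812, 14.369857788085938), (20.093891143798828, 122.06109619140625), 0.6552850604057312)
pl 3782 [0.5797 0.0113 0.0502] [[0.5679, -0.0503, 0.0478], [0.6172, 0.0782, 0.0523]] ((593.2778930664062, 13.862388610839844), (50.78797912597656, 131.99746704101562), 0.4509808123111725)
base 7424 [0.5421 0.0157 0.0152] [[0.5188, -0.0593, 0.0129], [0.6601, 0.0874, 0.0192]] ((592.9534912109375, 13.729927062988281), (149.78887939453125, 150.06980895996094), 0.3604563772678375)
lower 1174 [0.5524 0.0139 0.0303] [[0.5431, -0.0137, 0.028], [0.562, 0.0405, 0.0321]] ((552.4915771484375, 13.372881889343262), (19.00557518005371, 54.94192886352539), 0.03650347515940666)
```

View pics/w4.png

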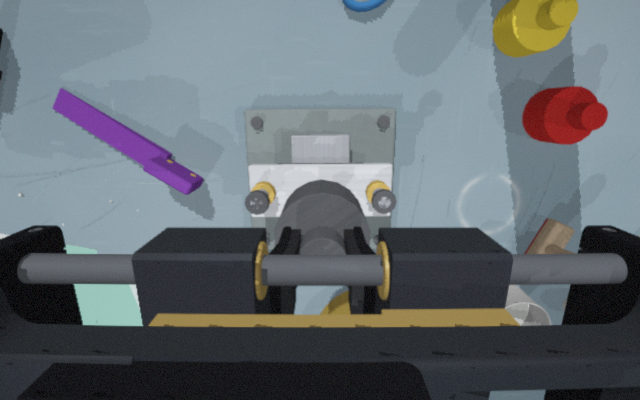

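The wrist view shows the weight at (322,215) above the gate's plate, between the pillars at (258,200) and (384,200). The gate reads 1–2 mm further out and to the right of the tool, so I'll nudge that way and lower.

>>> drive_tool:
  targets:
    - {"tx": -0.004, "ty": -0.003, "tz": 0.03, "ax": 0, "ay": 0, "az": 0}
    - {"tx": 0, "ty": 0, "tz": 0.04, "ax": 0, "ay": 0, "az": 0}
    - {"tx": 0, "ty": 0, "tz": 0.04, "ax": 0, "ay": 0, "az": 0}
    - {"tx": 0, "ty": 0, "tz": 0.025, "ax": 0, "ay": 0, "az": 0}
    - {"tx": 0, "ty": 0, "tz": 0.01, "ax": 0, "ay": 0, "az": 0}
    - {"tx": 0, "ty": 0, "tz": 0, "ax": 0, "ay": 0, "az": 0}
    - {"tx": 0, "ty": 0, "tz": 0, "ax": 0, "ay": 0, "az": 0}
    - {"tx": 0, "ty": 0, "tz": 0, "ax": 0, "ay": 0, "az": 0}

```text
clock: 9.85
tool_pos: [0.5934, 0.0142, 0.1083]
eef_rot: [-0.001, 3.14, 0.001]
wrist_force: [0.1, -0.7, -6.3]
width: 0.0227
grip_force: 40.0
```

>>> drive_tool:
  targets:
    - {"tx": 0, "ty": 0, "tz": 0.008, "ax": 0, "ay": 0, "az": 0}
    - {"tx": 0, "ty": 0, "tz": 0.008, "ax": 0, "ay": 0, "az": 0}
    - {"tx": 0, "ty": 0, "tz": 0, "ax": 0, "ay": 0, "az": 0}
    - {"tx": 0, "ty": 0, "tz": 0, "ax": 0, "ay": 0, "az": 0}

```text
clock: 10.25
tool_pos: [0.5927, 0.014, 0.1008]
eef_rot: [0.001, -3.141, 0.0]
wrist_force: [-0.4, -0.1, -6.7]
width: 0.023
grip_force: 40.0
```

>>> drive_tool:
  targets:
    - {"tx": 0, "ty": 0, "tz": 0.004, "ax": 0, "ay": 0, "az": 0}
    - {"tx": 0, "ty": 0, "tz": 0, "ax": 0, "ay": 0, "az": 0}
    - {"tx": 0, "ty": 0, "tz": 0, "ax": 0, "ay": 0, "az": 0}

```text
clock: 10.55
tool_pos: [0.5929, 0.014, 0.0998]
eef_rot: [-0.001, 3.141, -0.0]
wrist_force: [-0.2, 0.8, -4.3]
width: 0.0227
grip_force: 40.0
```

Contact has begun (the force dropped from -7 to -4 N). I'll keep lowering until the weight is carried.

>>> drive_tool:
  targets:
    - {"tx": 0, "ty": 0, "tz": 0.003, "ax": 0, "ay": 0, "az": 0}
    - {"tx": 0, "ty": 0, "tz": 0, "ax": 0, "ay": 0, "az": 0}
    - {"tx": 0, "ty": 0, "tz": 0, "ax": 0, "ay": 0, "az": 0}

```text
clock: 10.85
tool_pos: [0.593, 0.014, 0.0988]
eef_rot: [-0.001, 3.141, -0.0]
wrist_force: [-1.8, -0.3, -0.4]
width: 0.0229
grip_force: 40.0
```

>>> drive_tool:
  targets:
    - {"tx": 0, "ty": 0, "tz": 0, "ax": 0, "ay": 0, "az": 0}
    - {"tx": 0, "ty": 0, "tz": 0, "ax": 0, "ay": 0, "az": 0}
    - {"tx": 0, "ty": 0, "tz": 0, "ax": 0, "ay": 0, "az": 0}
    - {"tx": 0, "ty": 0, "tz": 0, "ax": 0, "ay": 0, "az": 0}
    - {"tx": 0, "ty": 0, "tz": 0, "ax": 0, "ay": 0, "az": 0}
    - {"tx": 0, "ty": 0, "tz": -0.01, "ax": 0, "ay": 0, "az": 0}
    - {"tx": 0, "ty": 0, "tz": -0.03, "ax": 0, "ay": 0, "az": 0}
    - {"tx": 0, "ty": 0, "tz": -0.06, "ax": 0, "ay": 0, "az": 0}
    - {"tx": 0, "ty": 0, "tz": -0.08, "ax": 0, "ay": 0, "az": 0}
    - {"tx": 0, "ty": 0, "tz": -0.06, "ax": 0, "ay": 0, "az": 0}
    - {"tx": 0, "ty": 0, "tz": 0, "ax": 0, "ay": 0, "az": 0}
  claw: 50

```text
clock: 11.95
tool_pos: [0.5955, 0.0143, 0.1998]
eef_rot: [-0.002, 3.132, 0.002]
wrist_force: [0.5, 1.0, 0.4]
width: 0.0503
grip_force: 0.0
```

```bash
python3 - <<'E'
from h import *
s=readout.observe(); t=s['tool_pos'];print(t,s['wrist_force'])
f=grab('wrist'); g=grab('top')
def rep(Q,n,m):
    q=Q[m]
    if len(q)<5: print(n,len(q));return
    print(n,len(q),np.median(q,0).round(4),np.percentile(q,[1,99],axis=0).round(4).tolist())
for h in (f,g):
    Q=cloud(h).reshape(-1,3); n=(abs(Q[:,0]-.591)<.03)&(abs(Q[:,1]-.015)<.03)
    rep(Q,'knob',n&(abs(Q[:,2]-.138)<.012)); rep(Q,'body',n&(abs(Q[:,2]-.11)<.007))
    rep(Q,'plate',(abs(Q[:,0]-.572)<.01)&(abs(Q[:,1]-.015)<.06)&(abs(Q[:,2]-.05)<.008))
    rep(Q,'lower',(abs(Q[:,0]-.552)<.008)&(abs(Q[:,1]-.015)<.025)&(abs(Q[:,2]-.031)<.006))
    rep(Q,'table',(abs(Q[:,0]-.48)<.02)&(abs(Q[:,1]-.015)<.05)&(abs(Q[:,2])<.02))
A=f['pixels'][90:290,160:480]; cv2.imwrite('pics/w5.png',cv2.resize(A,(640,400))[:,:,::-1])
E
```

```text
[0.59547344 0.01429113 0.19982486] [0.48736557 0.97639206 0.43988602]
knob 772 [0.5912 0.0133 0.1352] [[0.5808, 0.0024, 0.1268], [0.603, 0.0243, 0.1369]]
body 2182 [0.5861 0.0133 0.1086] [[0.5665, -0.0122, 0.1055], [0.6173, 0.0388, 0.1106]]
plate 1295 [0.5737 0.0275 0.0478] [[0.5677, -0.044, 0.0428], [0.5819, 0.0741, 0.0499]]
lower 714 [0.552  0.0152 0.0304] [[0.5448, -0.0099, 0.0287], [0.5594, 0.0393, 0.0322]]
table 3555 [ 0.4794  0.0152 -0.0013] [[0.4602, -0.034, -0.0031], [0.4999, 0.064, 0.0005]]
knob 0
body 0
plate 0
lower 81 [0.551  0.0132 0.0309] [[0.5442, -0.0091, 0.0263], [0.5584, 0.0384, 0.0351]]
table 386 [ 0.48    0.0126 -0.001 ] [[0.4603, -0.0333, -0.0062], [0.4995, 0.0639, 0.0045]]
```

View pics/w5.png

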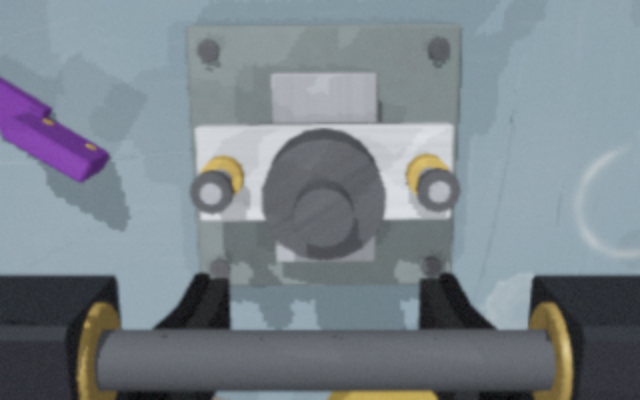

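The weight stands centred on its seat at (323,195) in the crop, between the pillars. The plate sank 2.4 mm, leaving a gap of about 5.2 mm. Now to the gauge.

>>> drive_tool:
  targets:
    - {"tx": 0.0174, "ty": -0.0434, "tz": 0, "ax": 0, "ay": 0, "az": 0}
    - {"tx": 0.0262, "ty": -0.0651, "tz": 0, "ax": 0, "ay": 0, "az": 0}
    - {"tx": 0.0349, "ty": -0.0868, "tz": 0, "ax": 0, "ay": 0, "az": 0}
    - {"tx": 0.0349, "ty": -0.0868, "tz": 0, "ax": 0, "ay": 0, "az": 0}
    - {"tx": 0.0349, "ty": -0.0868, "tz": 0, "ax": 0, "ay": 0, "az": 0}
    - {"tx": 0.0349, "ty": -0.0868, "tz": 0, "ax": 0, "ay": 0, "az": 0}
    - {"tx": 0.0349, "ty": -0.0868, "tz": 0, "ax": 0, "ay": 0, "az": 0}
    - {"tx": 0.0349, "ty": -0.0868, "tz": 0, "ax": 0, "ay": 0, "az": 0}
    - {"tx": 0.0349, "ty": -0.0868, "tz": 0, "ax": 0, "ay": 0, "az": 0}
    - {"tx": 0.0262, "ty": -0.0651, "tz": 0, "ax": 0, "ay": 0, "az": 0}
    - {"tx": 0.0174, "ty": -0.0434, "tz": 0, "ax": 0, "ay": 0, "az": 0}

```text
clock: 13.15
tool_pos: [0.4579, -0.3178, 0.193]
eef_rot: [-0.002, -3.139, -0.001]
wrist_force: [0.6, -0.8, -0.5]
width: 0.0498
grip_force: 0.0
```

>>> drive_tool:
  targets:
    - {"tx": 0, "ty": 0, "tz": 0, "ax": 0, "ay": 0, "az": 0.15}
    - {"tx": 0, "ty": 0, "tz": 0, "ax": 0, "ay": 0, "az": 0.15}
    - {"tx": 0, "ty": 0, "tz": 0, "ax": 0, "ay": 0, "az": 0.15}
    - {"tx": 0, "ty": 0, "tz": 0, "ax": 0, "ay": 0, "az": 0}
    - {"tx": 0, "ty": 0, "tz": 0, "ax": 0, "ay": 0, "az": 0}

```text
clock: 13.65
tool_pos: [0.4595, -0.316, 0.1934]
eef_rot: [-0.548, -3.092, -0.0]
wrist_force: [0.9, -0.4, 0.2]
width: 0.0499
grip_force: 0.0
```

```bash
python3 - <<'E'
from h import *
s=readout.observe(); t=s['tool_pos'];print(t,s['eef_rot']); Rt=R.from_rotvec(s['eef_rot']).as_matrix(); print('tooly yaw',np.degrees(np.arctan2(Rt[1,1],Rt[0,1])))
for f in (grab('wrist','w6.png'),load('top')):
    P=cloud(f);Q=P.reshape(-1,3); C=f['pixels'].reshape(-1,3).astype(int)
    n=(np.hypot(Q[:,0]-.46,Q[:,1]+.316)<.05)&(Q[:,2]>.028)&(Q[:,2]<.045)&(C.max(1)<90)
    q=Q[n]; print(len(q),q.mean(0).round(4),np.median(q[:,2]), cv2.minAreaRect(q[:,:2].astype(np.float32)*1000))
E
```

```text
[ 0.45951242 -0.31603295  0.1934304 ] [-5.47616572e-01 -3.09174661e+00 -4.17816711e-04]
tooly yaw 69.9116502566448
565 [ 0.4585 -0.3165  0.0348] 0.034915716565330046 ((458.85858154296875, -316.49029541015625), (13.913958549499512, 48.74382019042969), 65.85795593261719)
72 [ 0.46   -0.3153  0.0348] 0.03513191339142052 ((460.20587158203125, -315.2418518066406), (15.404459953308105, 48.61953353881836), 63.58856964111328)
```

View pics/w6.png

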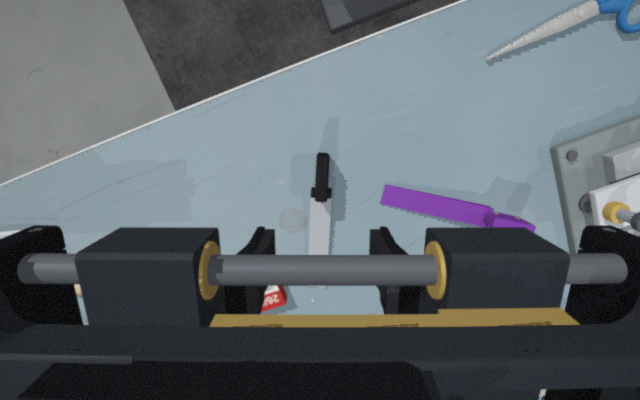

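The wrist view shows the black grip at (322,170) with the blade down to (318,255), nearly in line with the tool and 4° off. I'll correct the yaw and descend, keeping the tip offset in mind (tip = TCP + 19 mm).

>>> drive_tool:
  targets:
    - {"tx": 0, "ty": 0, "tz": 0.04, "ax": 0, "ay": 0, "az": 0.09}
    - {"tx": 0, "ty": 0, "tz": 0.07, "ax": 0, "ay": 0, "az": 0}
    - {"tx": 0, "ty": 0, "tz": 0.09, "ax": 0, "ay": 0, "az": 0}
    - {"tx": 0, "ty": 0, "tz": 0.09, "ax": 0, "ay": 0, "az": 0}
    - {"tx": 0, "ty": 0, "tz": 0.07, "ax": 0, "ay": 0, "az": 0}
    - {"tx": 0, "ty": 0, "tz": 0.045, "ax": 0, "ay": 0, "az": 0}
    - {"tx": 0, "ty": 0, "tz": 0, "ax": 0, "ay": 0, "az": 0}
    - {"tx": 0, "ty": 0, "tz": 0, "ax": 0, "ay": 0, "az": 0}
    - {"tx": 0, "ty": 0, "tz": 0, "ax": 0, "ay": 0, "az": 0}

```text
clock: 14.6
tool_pos: [0.4614, -0.3164, 0.0335]
eef_rot: [0.658, 3.069, -0.001]
wrist_force: [-0.4, -0.6, 0.3]
width: 0.0502
grip_force: 0.0
```

```bash
python3 - <<'E'
from h import *
s=readout.observe(); t=s['tool_pos']; Rt=R.from_rotvec(s['eef_rot']).as_matrix(); print(t,'tooly yaw',np.degrees(np.arctan2(Rt[1,1],Rt[0,1])))
f=grab('wrist'); P=cloud(f); Q=(P-t)@Rt   # tool frame
C=f['pixels'].astype(int)
n=(np.hypot(Q[...,0],Q[...,1])<.05)&(P[...,2]>.028)&(P[...,2]<.042)&(abs(Q[...,1])<.015)
q=Q[n]; print(len(q),cv2.minAreaRect(q[:,:2].astype(np.float32)*1000), q[:,2].mean())
b=(abs(Q[...,1])<.03)&(abs(Q[...,0])<.018)&(P[...,2]>.04)
i=np.argwhere(b); print('finger lowest world z',np.percentile(P[b][:,2],[0,1,2,5]),len(i), Q[b][:,1].min(),Q[b][:,1].max())
E
```

```text
[ 0.46144761 -0.31635045  0.03352707] tooly yaw 65.7947647334983
1597 ((6.910905838012695, -1.569204330444336), (14.065840721130371, 40.34010314941406), 88.46416473388672) -0.0011482806402982831
finger lowest world z [0.05047621 0.05208659 0.0533727  0.05663305] 3026 -0.029999330312933083 0.029996373128064815
```

>>> drive_tool:
  targets:
    - {"tx": 0.006, "ty": -0.004, "tz": 0.03, "ax": 0, "ay": 0, "az": 0}
    - {"tx": 0, "ty": 0, "tz": 0.04, "ax": 0, "ay": 0, "az": 0}
    - {"tx": 0, "ty": 0, "tz": 0.03, "ax": 0, "ay": 0, "az": 0}
    - {"tx": 0, "ty": 0, "tz": 0.014, "ax": 0, "ay": 0, "az": 0}
    - {"tx": 0, "ty": 0, "tz": 0, "ax": 0, "ay": 0, "az": 0}
    - {"tx": 0, "ty": 0, "tz": 0, "ax": 0, "ay": 0, "az": 0}

```text
clock: 15.25
tool_pos: [0.4579, -0.3166, -0.0133]
eef_rot: [0.659, 3.071, -0.0]
wrist_force: [-0.2, -0.2, 0.0]
width: 0.0499
grip_force: 0.0
```

>>> drive_tool:
  targets:
    - {"tx": 0, "ty": 0, "tz": 0, "ax": 0, "ay": 0, "az": 0}
    - {"tx": 0, "ty": 0, "tz": 0, "ax": 0, "ay": 0, "az": 0}
    - {"tx": 0, "ty": 0, "tz": 0, "ax": 0, "ay": 0, "az": 0}
    - {"tx": 0, "ty": 0, "tz": 0, "ax": 0, "ay": 0, "az": 0}
    - {"tx": 0, "ty": 0, "tz": 0, "ax": 0, "ay": 0, "az": 0}
    - {"tx": 0, "ty": 0, "tz": 0, "ax": 0, "ay": 0, "az": 0}
    - {"tx": 0, "ty": 0, "tz": 0, "ax": 0, "ay": 0, "az": 0}
    - {"tx": 0, "ty": 0, "tz": 0, "ax": 0, "ay": 0, "az": 0}
  claw: 5
  grip_force: 40

```text
clock: 16.05
tool_pos: [0.4576, -0.3164, -0.0134]
eef_rot: [0.66, 3.071, 0.0]
wrist_force: [-0.5, 0.5, 0.7]
width: 0.0142
grip_force: 39.8
```

Gripped at 14.2 mm. I'll lift and turn the blade to point along the gate's +x.

>>> drive_tool:
  targets:
    - {"tx": 0, "ty": 0, "tz": -0.03, "ax": 0, "ay": 0, "az": 0}
    - {"tx": 0, "ty": 0, "tz": -0.065, "ax": 0, "ay": 0, "az": 0}
    - {"tx": 0, "ty": 0, "tz": -0.085, "ax": 0, "ay": 0, "az": 0}
    - {"tx": 0, "ty": 0, "tz": -0.065, "ax": 0, "ay": 0, "az": 0}
    - {"tx": 0, "ty": 0, "tz": -0.03, "ax": 0, "ay": 0, "az": 0}
    - {"tx": 0, "ty": 0, "tz": 0, "ax": 0, "ay": 0, "az": -0.135}
    - {"tx": 0, "ty": 0, "tz": 0, "ax": 0, "ay": 0, "az": -0.135}
    - {"tx": 0, "ty": 0, "tz": 0, "ax": 0, "ay": 0, "az": -0.135}
    - {"tx": 0, "ty": 0, "tz": 0, "ax": 0, "ay": 0, "az": -0.135}
    - {"tx": 0, "ty": 0, "tz": 0, "ax": 0, "ay": 0, "az": 0}
    - {"tx": 0, "ty": 0, "tz": 0, "ax": 0, "ay": 0, "az": 0}

```text
clock: 17.15
tool_pos: [0.457, -0.3162, 0.0961]
eef_rot: [-0.003, -3.14, -0.001]
wrist_force: [-0.7, 0.3, -0.9]
width: 0.0137
grip_force: 39.8
```

>>> drive_tool:
  targets:
    - {"tx": 0.0066, "ty": 0.0434, "tz": 0, "ax": 0, "ay": 0, "az": 0}
    - {"tx": 0.01, "ty": 0.0652, "tz": 0, "ax": 0, "ay": 0, "az": 0}
    - {"tx": 0.0132, "ty": 0.0869, "tz": 0, "ax": 0, "ay": 0, "az": 0}
    - {"tx": 0.0132, "ty": 0.0869, "tz": 0, "ax": 0, "ay": 0, "az": 0}
    - {"tx": 0.0132, "ty": 0.0869, "tz": 0, "ax": 0, "ay": 0, "az": 0}
    - {"tx": 0.0132, "ty": 0.0869, "tz": 0, "ax": 0, "ay": 0, "az": 0}
    - {"tx": 0.0132, "ty": 0.0869, "tz": 0, "ax": 0, "ay": 0, "az": 0}
    - {"tx": 0.0132, "ty": 0.0869, "tz": 0, "ax": 0, "ay": 0, "az": 0}
    - {"tx": 0.0132, "ty": 0.0869, "tz": 0, "ax": 0, "ay": 0, "az": 0}
    - {"tx": 0.01, "ty": 0.0652, "tz": 0, "ax": 0, "ay": 0, "az": 0}
    - {"tx": 0.0066, "ty": 0.0434, "tz": 0, "ax": 0, "ay": 0, "az": 0}

```text
clock: 18.25
tool_pos: [0.4066, 0.0154, 0.0967]
eef_rot: [-0.001, 3.141, 0.001]
wrist_force: [1.1, -0.8, -1.5]
width: 0.0137
grip_force: 39.8
```

>>> drive_tool:
  targets:
    - {"tx": 0, "ty": 0, "tz": 0, "ax": 0, "ay": 0, "az": 0}
    - {"tx": 0, "ty": 0, "tz": 0, "ax": 0, "ay": 0, "az": 0}
    - {"tx": 0, "ty": 0, "tz": 0, "ax": 0, "ay": 0, "az": 0}

```text
clock: 18.55
tool_pos: [0.407, 0.0132, 0.0965]
eef_rot: [-0.001, -3.141, 0.0]
wrist_force: [-0.0, -0.7, -1.8]
width: 0.0135
grip_force: 39.8
```

```bash
python3 - <<'E'
from h import *
s=readout.observe(); t=s['tool_pos']; print(t,s['eef_rot'])
for n in('wrist','top','side'):
    f=grab(n); P=cloud(f)
    # blade: above z .1
    m=(P[...,2]>.095)&(P[...,2]<.13)&(P[...,0]>t[0]+.03)&(P[...,0]<t[0]+.16)&(abs(P[...,1]-.014)<.03)
    q=P[m]
    if len(q)<10: print(n,len(q)); continue
    print(n,len(q),cv2.minAreaRect(q[:,:2].astype(np.float32)*1000),q.min(0).round(4),q.max(0).round(4))
    A=np.c_[q[:,0]-t[0],np.ones(len(q))]; print(' slope z',np.linalg.lstsq(A,q[:,2],rcond=None)[0])
f=load('side'); g=load('wrist')
cv2.imwrite('pics/w7.png',np.vstack([cv2.resize(f['pixels'][150:250,210:370],(480,300)),cv2.resize(g['pixels'],(480,300))])[:,:,::-1])
E
```

```text
[0.40697935 0.01321052 0.09648843] [-1.01768961e-03 -3.14127488e+00  2.37478021e-04]
wrist 38 ((440.6503601074219, 12.670860290527344), (6.941760540008545, 18.064388275146484), 0.5499982237815857) [0.4371 0.0037 0.1188] [0.4442 0.0217 0.1217]
 slope z [-0.12589331  0.12464189]
top 327 ((502.5538635253906, 13.645837783813477), (23.493051528930664, 128.89382934570312), 88.47714233398438) [0.4379 0.0022 0.0959] [0.5669 0.026  0.1251]
 slope z [-0.08972538  0.12349194]
side 223 ((502.0703125, 11.496301651000977), (129.97511291503906, 31.714500427246094), 1.2599904537200928) [ 0.4371 -0.0044  0.0956] [0.5669 0.0284 0.1234]
 slope z [-0.08485019  0.12279998]
```

View pics/w7.png

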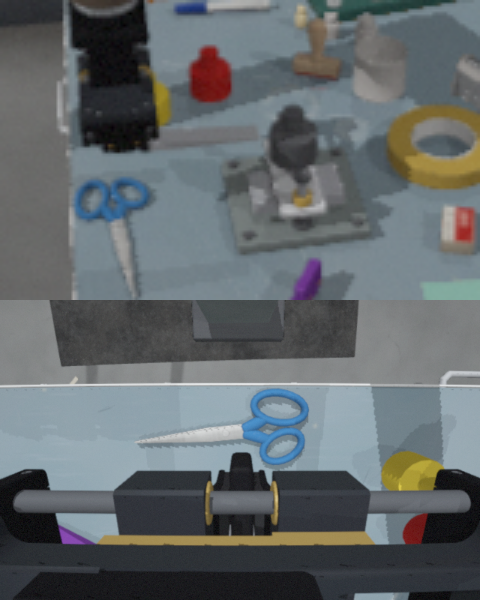

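The side view shows the gauge held level at (205,137), pointing at the gate in front of the weight. I'll measure the tip and yaw precisely, leaving the weight out of the fit.

```bash
python3 - <<'E'
from h import *
s=readout.observe(); t=s['tool_pos']
for n in('top','side'):
    P=cloud(load(n))
    m=(P[...,2]>.09)&(P[...,2]<.13)&(P[...,0]>t[0]+.03)&(P[...,0]<.561)&(abs(P[...,1]-.013)<.02)
    q=P[m]; print(n,len(q),cv2.minAreaRect(q[:,:2].astype(np.float32)*1000),q[:,0].max())
    k=(q[:,0]>.45)&(q[:,0]<.545); A=np.c_[q[k,0]-t[0],np.ones(k.sum())]
    print('z fit',np.linalg.lstsq(A,q[k,2],rcond=None)[0],'y fit',np.linalg.lstsq(A,q[k,1],rcond=None)[0])
P=cloud(load('top')); 
def rep(n,m):
    q=P[m]; print(n,len(q),np.median(q,0),cv2.minAreaRect(q[:,:2].astype(np.float32)*1000))
b=(abs(P[...,0]-.592)<.09)&(abs(P[...,1]-.014)<.09)
rep('base',b&(abs(P[...,2]-.016)<.006)); rep('plate',b&(abs(P[...,2]-.048)<.006)); rep('weight',b&(P[...,2]>.1)&(P[...,0]>.565))
E
```

```text
top 318 ((495.0592956542969, 13.84508228302002), (23.493051528930664, 113.89938354492188), 88.47714233398438) 0.5517530620466908
z fit [-0.08968213  0.12365958] y fit [0.01612028 0.01275483]
side 206 ((499.00469970703125, 11.428873062133789), (123.84236907958984, 31.714500427246094), 1.2599904537200928) 0.5609084424083468
z fit [-0.063013    0.12142993] y fit [0.02971112 0.00895953]
base 1093 [0.58230105 0.01361205 0.01542664] ((591.3646850585938, 14.966941833496094), (148.99179077148438, 150.00794982910156), 0.46032002568244934)
plate 354 [0.58895117 0.01243007 0.04811384] ((591.1934204101562, 14.977180480957031), (49.106971740722656, 131.6887969970703), 0.7108254432678223)
weight 247 [0.58919813 0.01396258 0.10990194] ((590.7155151367188, 14.245807647705078), (47.46672439575195, 47.68339920043945), 88.63004302978516)
```

The gauge yaw and pitch are both within about 1°, and the tip is at x≈0.553. I'll shift 1.5 mm in y and lower the tip onto the lower plate's front ledge.

>>> drive_tool:
  targets:
    - {"tx": 0, "ty": 0.003, "tz": 0.03, "ax": 0, "ay": 0, "az": 0}
    - {"tx": 0, "ty": 0, "tz": 0.05, "ax": 0, "ay": 0, "az": 0}
    - {"tx": 0, "ty": 0, "tz": 0.05, "ax": 0, "ay": 0, "az": 0}
    - {"tx": 0, "ty": 0, "tz": 0.035, "ax": 0, "ay": 0, "az": 0}
    - {"tx": 0, "ty": 0, "tz": 0.015, "ax": 0, "ay": 0, "az": 0}
    - {"tx": 0, "ty": 0, "tz": 0, "ax": 0, "ay": 0, "az": 0}
    - {"tx": 0, "ty": 0, "tz": 0, "ax": 0, "ay": 0, "az": 0}
    - {"tx": 0, "ty": 0, "tz": 0, "ax": 0, "ay": 0, "az": 0}

```text
clock: 19.5
tool_pos: [0.4078, 0.0152, 0.0253]
eef_rot: [-0.001, 3.14, 0.001]
wrist_force: [-0.4, -0.6, -1.4]
width: 0.0139
grip_force: 39.8
```

>>> drive_tool:
  targets:
    - {"tx": 0, "ty": 0, "tz": 0.004, "ax": 0, "ay": 0, "az": 0}
    - {"tx": 0, "ty": 0, "tz": 0, "ax": 0, "ay": 0, "az": 0}
    - {"tx": 0, "ty": 0, "tz": 0, "ax": 0, "ay": 0, "az": 0}

```text
clock: 19.8
tool_pos: [0.4071, 0.015, 0.0232]
eef_rot: [-0.001, 3.141, 0.0]
wrist_force: [-0.0, 0.4, -1.3]
width: 0.0138
grip_force: 39.8
```

>>> drive_tool:
  targets:
    - {"tx": 0, "ty": 0, "tz": 0.006, "ax": 0, "ay": 0, "az": 0}
    - {"tx": 0, "ty": 0, "tz": 0, "ax": 0, "ay": 0, "az": 0}
    - {"tx": 0, "ty": 0, "tz": 0, "ax": 0, "ay": 0, "az": 0}

```text
clock: 20.1
tool_pos: [0.407, 0.0149, 0.0205]
eef_rot: [0.001, -3.141, 0.0]
wrist_force: [0.1, -0.5, -1.5]
width: 0.0136
grip_force: 39.8
```

>>> drive_tool:
  targets:
    - {"tx": 0, "ty": 0, "tz": 0.004, "ax": 0, "ay": 0, "az": 0}
    - {"tx": 0, "ty": 0, "tz": 0, "ax": 0, "ay": 0, "az": 0}
    - {"tx": 0, "ty": 0, "tz": 0, "ax": 0, "ay": 0, "az": 0}

```text
clock: 20.4
tool_pos: [0.407, 0.015, 0.0189]
eef_rot: [0.001, -3.141, 0.0]
wrist_force: [0.2, 0.7, -1.3]
width: 0.0137
grip_force: 39.8
```

```bash
python3 - <<'E'
from h import *
s=readout.observe(); t=s['tool_pos']; print(t,s['wrist_force'],s['moment'])
P=cloud(grab('top'))
m=(P[...,2]>.032)&(P[...,2]<.052)&(P[...,0]>t[0]+.03)&(P[...,0]<.562)&(abs(P[...,1]-.015)<.02)
q=P[m]; print(len(q),cv2.minAreaRect(q[:,:2].astype(np.float32)*1000),q[:,0].max())
k=(q[:,0]>.445)&(q[:,0]<.53); A=np.c_[q[k,0]-t[0],np.ones(k.sum())]
print('z fit',np.linalg.lstsq(A,q[k,2],rcond=None)[0],'y fit',np.linalg.lstsq(A,q[k,1],rcond=None)[0])
E
```

```text
[0.40701301 0.01496104 0.0188769 ] [ 0.15832287  0.67610696 -1.29556447] [-0.01079012  0.0229929   0.04417882]
285 ((499.7560729980469, 18.720409393310547), (34.19234848022461, 122.5562515258789), 85.2169418334961) 0.5607950846926217
z fit [-0.08498937  0.04577611] y fit [0.00296525 0.01613659]
```

>>> drive_tool:
  targets:
    - {"tx": 0, "ty": 0, "tz": 0.002, "ax": 0, "ay": 0, "az": 0}
    - {"tx": 0, "ty": 0, "tz": 0, "ax": 0, "ay": 0, "az": 0}
    - {"tx": 0, "ty": 0, "tz": 0, "ax": 0, "ay": 0, "az": 0}

```text
clock: 20.75
tool_pos: [0.407, 0.015, 0.0181]
eef_rot: [0.001, -3.142, 0.0]
wrist_force: [-0.1, -0.6, -1.2]
width: 0.0138
grip_force: 39.8
```

>>> drive_tool:
  targets:
    - {"tx": 0, "ty": 0, "tz": 0.002, "ax": 0, "ay": 0, "az": 0}
    - {"tx": 0, "ty": 0, "tz": 0, "ax": 0, "ay": 0, "az": 0}
    - {"tx": 0, "ty": 0, "tz": 0, "ax": 0, "ay": 0, "az": 0}

```text
clock: 21.05
tool_pos: [0.4074, 0.0151, 0.0175]
eef_rot: [-0.001, 3.141, 0.0]
wrist_force: [-0.3, -0.0, -0.7]
width: 0.0136
grip_force: 39.8
```

>>> drive_tool:
  targets:
    - {"tx": 0, "ty": 0, "tz": 0.0015, "ax": 0, "ay": 0, "az": 0}
    - {"tx": 0, "ty": 0, "tz": 0, "ax": 0, "ay": 0, "az": 0}
    - {"tx": 0, "ty": 0, "tz": 0, "ax": 0, "ay": 0, "az": 0}

```text
clock: 21.35
tool_pos: [0.4074, 0.0151, 0.0169]
eef_rot: [-0.001, 3.141, 0.0]
wrist_force: [0.4, -0.2, 0.4]
width: 0.0139
grip_force: 39.8
```

>>> drive_tool:
  targets:
    - {"tx": 0, "ty": 0, "tz": 0.0015, "ax": 0, "ay": 0, "az": 0}
    - {"tx": 0, "ty": 0, "tz": 0, "ax": 0, "ay": 0, "az": 0}
    - {"tx": 0, "ty": 0, "tz": 0, "ax": 0, "ay": 0, "az": 0}

```text
clock: 21.65
tool_pos: [0.4075, 0.0152, 0.0164]
eef_rot: [-0.002, 3.141, 0.001]
wrist_force: [-0.9, 0.1, 2.0]
width: 0.0137
grip_force: 39.8
```

The tip is resting on the lower plate at 2–3 N. I'll ease up slightly and slide in 45 mm, in stages.

>>> drive_tool:
  targets:
    - {"tx": -0.002, "ty": 0, "tz": -0.0012, "ax": 0, "ay": 0, "az": 0}
    - {"tx": -0.008, "ty": 0, "tz": 0, "ax": 0, "ay": 0, "az": 0}
    - {"tx": -0.01, "ty": 0, "tz": 0, "ax": 0, "ay": 0, "az": 0}
    - {"tx": -0.01, "ty": 0, "tz": 0, "ax": 0, "ay": 0, "az": 0}
    - {"tx": -0.01, "ty": 0, "tz": 0, "ax": 0, "ay": 0, "az": 0}
    - {"tx": -0.01, "ty": 0, "tz": 0, "ax": 0, "ay": 0, "az": 0}
    - {"tx": 0, "ty": 0, "tz": 0, "ax": 0, "ay": 0, "az": 0}

```text
clock: 22.35
tool_pos: [0.4282, 0.0152, 0.0167]
eef_rot: [-0.001, 3.14, 0.001]
wrist_force: [0.6, -0.0, 2.1]
width: 0.0137
grip_force: 39.9
```

>>> drive_tool:
  targets:
    - {"tx": -0.01, "ty": 0, "tz": 0, "ax": 0, "ay": 0, "az": 0}
    - {"tx": -0.015, "ty": 0, "tz": 0, "ax": 0, "ay": 0, "az": 0}
    - {"tx": -0.015, "ty": 0, "tz": 0, "ax": 0, "ay": 0, "az": 0}
    - {"tx": -0.015, "ty": 0, "tz": 0, "ax": 0, "ay": 0, "az": 0}
    - {"tx": -0.008, "ty": 0, "tz": 0, "ax": 0, "ay": 0, "az": 0}
    - {"tx": 0, "ty": 0, "tz": 0, "ax": 0, "ay": 0, "az": 0}
    - {"tx": 0, "ty": 0, "tz": 0, "ax": 0, "ay": 0, "az": 0}

```text
clock: 23.05
tool_pos: [0.4529, 0.0152, 0.0167]
eef_rot: [-0.001, 3.14, 0.001]
wrist_force: [-0.5, -1.0, 4.1]
width: 0.0137
grip_force: 39.9
```

>>> drive_tool:
  targets:
    - {"tx": -0.006, "ty": 0, "tz": -0.0008, "ax": 0, "ay": 0, "az": 0}
    - {"tx": -0.007, "ty": 0, "tz": 0, "ax": 0, "ay": 0, "az": 0}
    - {"tx": 0, "ty": 0, "tz": 0, "ax": 0, "ay": 0, "az": 0}
    - {"tx": 0, "ty": 0, "tz": 0, "ax": 0, "ay": 0, "az": 0}

```text
clock: 23.45
tool_pos: [0.4577, 0.0151, 0.017]
eef_rot: [-0.001, 3.141, 0.0]
wrist_force: [0.9, -0.4, 4.1]
width: 0.014
grip_force: 39.9
```

>>> drive_tool:
  targets:
    - {"tx": -0.006, "ty": 0, "tz": 0, "ax": 0, "ay": 0, "az": 0}
    - {"tx": -0.007, "ty": 0, "tz": 0, "ax": 0, "ay": 0, "az": 0}
    - {"tx": 0, "ty": 0, "tz": 0, "ax": 0, "ay": 0, "az": 0}
    - {"tx": 0, "ty": 0, "tz": 0, "ax": 0, "ay": 0, "az": 0}

```text
clock: 23.85
tool_pos: [0.4632, 0.0151, 0.017]
eef_rot: [-0.001, 3.141, 0.0]
wrist_force: [1.3, -0.3, 2.1]
width: 0.0136
grip_force: 39.9
```

```bash
cat >> h.py <<'E'
def plate():
    s=readout.observe(); print(s['tool_pos'].round(4),s['wrist_force'].round(2),s['moment'].round(3))
    for n in('top','side'):
        z=[];w=[]
        for i in range(4):
            P=cloud(grab(n))
            m=(abs(P[...,0]-.5915)<.02)&(abs(P[...,1]-.0145)<.062)&(abs(P[...,1]-.0145)>.028)&(abs(P[...,2]-.05)<.007); z.append(P[m][:,2].mean())
            m=(np.hypot(P[...,0]-.5915,P[...,1]-.0145)<.024)&(abs(P[...,2]-.11)<.006); w.append(P[m][:,2].mean())
        print(n,'plate z',np.round(np.mean(z)*1000,2),'weight top',np.round(np.mean(w)*1000,2),m.sum())
E
python3 -c "
from h import *
plate()"
```

```text
[0.4632 0.0151 0.017 ] [ 1.34 -0.25  2.13] [-0.127 -0.505 -0.063]
top plate z 48.46 weight top 109.08 151
side plate z 49.85 weight top 110.24 75
```

>>> drive_tool:
  targets:
    - {"tx": -0.006, "ty": 0, "tz": 0, "ax": 0, "ay": 0, "az": 0}
    - {"tx": -0.006, "ty": 0, "tz": 0, "ax": 0, "ay": 0, "az": 0}
    - {"tx": 0, "ty": 0, "tz": 0, "ax": 0, "ay": 0, "az": 0}
    - {"tx": 0, "ty": 0, "tz": 0, "ax": 0, "ay": 0, "az": 0}

```text
clock: 24.65
tool_pos: [0.4671, 0.0148, 0.017]
eef_rot: [0.001, -3.141, 0.0]
wrist_force: [-0.8, 0.1, 5.5]
width: 0.0138
grip_force: 39.9
```

>>> drive_tool:
  targets:
    - {"tx": -0.006, "ty": 0, "tz": 0, "ax": 0, "ay": 0, "az": 0}
    - {"tx": -0.006, "ty": 0, "tz": 0, "ax": 0, "ay": 0, "az": 0}
    - {"tx": 0, "ty": 0, "tz": 0, "ax": 0, "ay": 0, "az": 0}
    - {"tx": 0, "ty": 0, "tz": 0, "ax": 0, "ay": 0, "az": 0}

```text
clock: 25.05
tool_pos: [0.4715, 0.0147, 0.017]
eef_rot: [0.001, -3.14, 0.001]
wrist_force: [-1.9, -1.5, 6.2]
width: 0.0136
grip_force: 39.9
```

```bash
python3 -c "
from h import *
plate()"
```

```text
[0.4715 0.0147 0.017 ] [-1.92 -1.51  6.15] [-0.062  0.036  0.004]
top plate z 48.83 weight top 109.72 151
side plate z 50.16 weight top 110.64 74
```

>>> drive_tool:
  targets:
    - {"tx": -0.006, "ty": 0, "tz": -0.0008, "ax": 0, "ay": 0, "az": 0}
    - {"tx": -0.007, "ty": 0, "tz": 0, "ax": 0, "ay": 0, "az": 0}
    - {"tx": 0, "ty": 0, "tz": 0, "ax": 0, "ay": 0, "az": 0}
    - {"tx": 0, "ty": 0, "tz": 0, "ax": 0, "ay": 0, "az": 0}

```text
clock: 25.85
tool_pos: [0.4762, 0.0145, 0.0172]
eef_rot: [0.0, -3.139, 0.001]
wrist_force: [-2.1, -0.3, 5.9]
width: 0.0135
grip_force: 39.9
```

>>> drive_tool:
  targets:
    - {"tx": -0.006, "ty": 0, "tz": 0, "ax": 0, "ay": 0, "az": 0}
    - {"tx": -0.004, "ty": 0, "tz": 0, "ax": 0, "ay": 0, "az": 0}
    - {"tx": 0, "ty": 0, "tz": 0, "ax": 0, "ay": 0, "az": 0}
    - {"tx": 0, "ty": 0, "tz": 0, "ax": 0, "ay": 0, "az": 0}

```text
clock: 26.25
tool_pos: [0.4796, 0.0144, 0.0172]
eef_rot: [0.0, -3.138, 0.002]
wrist_force: [-3.2, 0.1, 8.0]
width: 0.0136
grip_force: 39.9
```

```bash
python3 -c "
from h import *
plate()"
```

```text
[0.4796 0.0144 0.0172] [-3.22  0.14  8.04] [-0.079  0.525 -0.072]
top plate z 49.52 weight top 110.19 152
side plate z 50.7 weight top 111.23 78
```

The gripper is pressing down with about 9 N net, so it sits slightly low and is levering on the plate's front edge. I'll raise it in small steps so the blade lies flat.

>>> drive_tool:
  targets:
    - {"tx": 0, "ty": 0, "tz": -0.0012, "ax": 0, "ay": 0, "az": 0}
    - {"tx": 0, "ty": 0, "tz": 0, "ax": 0, "ay": 0, "az": 0}
    - {"tx": 0, "ty": 0, "tz": 0, "ax": 0, "ay": 0, "az": 0}

```text
clock: 26.95
tool_pos: [0.4797, 0.0144, 0.0174]
eef_rot: [0.0, -3.138, 0.002]
wrist_force: [-3.5, -0.2, 4.6]
width: 0.0138
grip_force: 39.9
```

>>> drive_tool:
  targets:
    - {"tx": 0, "ty": 0, "tz": -0.0012, "ax": 0, "ay": 0, "az": 0}
    - {"tx": 0, "ty": 0, "tz": 0, "ax": 0, "ay": 0, "az": 0}
    - {"tx": 0, "ty": 0, "tz": 0, "ax": 0, "ay": 0, "az": 0}

```text
clock: 27.25
tool_pos: [0.4799, 0.0145, 0.0177]
eef_rot: [0.0, -3.138, 0.001]
wrist_force: [-3.7, -0.7, 3.1]
width: 0.0137
grip_force: 39.9
```

```bash
python3 - <<'E'
from h import *
plate()
t=readout.observe()['tool_pos']
P=cloud(load('top'))
m=(P[...,2]>.034)&(P[...,2]<.05)&(P[...,0]>t[0]+.03)&(P[...,0]<.562)&(abs(P[...,1]-.015)<.010)
q=P[m]; A=np.c_[q[:,0]-t[0],np.ones(len(q))]
print(len(q),'z fit (want -.0833)',np.linalg.lstsq(A,q[:,2],rcond=None)[0])
E
```

```text
[0.4799 0.0145 0.0177] [-3.73 -0.67  3.13] [-0.261  0.855 -0.034]
top plate z 49.48 weight top 110.18 149
side plate z 50.85 weight top 111.06 80
67 z fit (want -.0833) [-0.14746128  0.04860619]
```

>>> drive_tool:
  targets:
    - {"tx": 0, "ty": 0, "tz": -0.0012, "ax": 0, "ay": 0, "az": 0}
    - {"tx": 0, "ty": 0, "tz": 0, "ax": 0, "ay": 0, "az": 0}
    - {"tx": -0.007, "ty": 0, "tz": 0, "ax": 0, "ay": 0, "az": 0}
    - {"tx": -0.007, "ty": 0, "tz": 0, "ax": 0, "ay": 0, "az": 0}
    - {"tx": 0, "ty": 0, "tz": 0, "ax": 0, "ay": 0, "az": 0}
    - {"tx": 0, "ty": 0, "tz": 0, "ax": 0, "ay": 0, "az": 0}
    - {"tx": 0, "ty": 0, "tz": 0, "ax": 0, "ay": 0, "az": 0}

```text
clock: 28.35
tool_pos: [0.4869, 0.015, 0.0185]
eef_rot: [0.001, -3.141, 0.0]
wrist_force: [-1.6, -0.1, -6.4]
width: 0.0138
grip_force: 39.9
```

```bash
python3 - <<'E'
from h import *
plate()
t=readout.observe()['tool_pos']
f=load('top'); P=cloud(f)
for x in np.arange(.505,.57,.006):
    m=(abs(P[...,0]-x)<.003)&(abs(P[...,1]-.0145)<.009)
    print(round(x-t[0],3),(P[m][:,2]*1000).round(1)[:9], 'want', round(31.3+12-(x-t[0]-.025)*1000/12,1))
g=load('side')
cv2.imwrite('pics/w8.png',np.vstack([cv2.resize(g['pixels'][160:245,230:370],(700,425),interpolation=cv2.INTER_CUBIC)])[:,:,::-1])
E
```

```text
[0.4869 0.015  0.0185] [-1.62 -0.1  -6.41] [-0.149  0.879 -0.022]
top plate z 50.04 weight top 110.9 152
side plate z 51.38 weight top 111.76 78
0.018 [404.4 401.1 404.8 405.6 406.1 403.  404.7 404.5 406.1] want 43.9
0.024 [402.3 399.  398.2 403.5 402.9 401.1 400.4 403.5 406.5] want 43.4
0.03 [399.4 397.8 397.3 398.5 398.7 398.  398.5 398.9 398.5] want 42.9
0.036 [398.1 395.7 396.5 394.3 394.6 395.5 397.  397.3 396.4] want 42.4
0.042 [300.2 305.7  42.3  39.1 308.2 391.9 392.7 393.5 395.5] want 41.9
0.048 [41.1 35.2 39.  39.4 40.  42.1 42.8 38.5] want 41.4
0.054 [41.  39.7 45.5 38.8 43.6 39.7 43.  43.6 39.3] want 40.9
0.06 [34.4 41.7 41.8 41.1 40.4 39.7 37.8 40.1 38.8] want 40.4
0.066 [43.5 42.4 37.1 40.1 41.2 39.2 42.4 37.  38.8] want 39.9
0.072 [37.  38.6 43.9 41.6 41.5 38.7 39.9 40.9 39.3] want 39.4
0.078 [112.4 109.7 113.  110.8 111.5 109.6  94.9 110.5 111.2] want 38.9
```

View pics/w8.png

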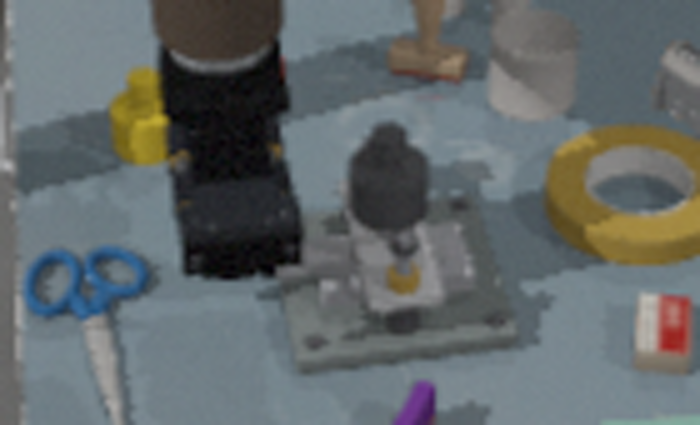

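The side view shows the weight upright on the gate and the gauge inserted from the front. The plate has risen about 1.6 mm, which is nearly ideal. I'll lower the grip slightly to remove the upward pull.

>>> drive_tool:
  targets:
    - {"tx": 0, "ty": 0, "tz": 0.001, "ax": 0, "ay": 0, "az": 0}
    - {"tx": 0, "ty": 0, "tz": 0, "ax": 0, "ay": 0, "az": 0}
    - {"tx": 0, "ty": 0, "tz": 0, "ax": 0, "ay": 0, "az": 0}

```text
clock: 29.05
tool_pos: [0.4869, 0.015, 0.0183]
eef_rot: [0.001, -3.141, 0.0]
wrist_force: [-2.0, -0.4, -5.0]
width: 0.0137
grip_force: 39.9
```

>>> drive_tool:
  targets:
    - {"tx": 0, "ty": 0, "tz": 0, "ax": 0, "ay": 0, "az": 0}
    - {"tx": 0, "ty": 0, "tz": 0, "ax": 0, "ay": 0, "az": 0}
    - {"tx": 0, "ty": 0, "tz": 0, "ax": 0, "ay": 0, "az": 0}

```text
clock: 29.35
tool_pos: [0.4869, 0.015, 0.0183]
eef_rot: [0.001, -3.141, 0.0]
wrist_force: [-2.5, -1.3, -4.9]
width: 0.0137
grip_force: 39.9
```

>>> drive_tool:
  targets:
    - {"tx": -0.002, "ty": 0, "tz": 0.0015, "ax": 0, "ay": 0, "az": 0}
    - {"tx": 0, "ty": 0, "tz": 0, "ax": 0, "ay": 0, "az": 0}
    - {"tx": 0, "ty": 0, "tz": 0, "ax": 0, "ay": 0, "az": 0}
    - {"tx": 0, "ty": 0, "tz": 0, "ax": 0, "ay": 0, "az": 0}

```text
clock: 29.75
tool_pos: [0.488, 0.0151, 0.0178]
eef_rot: [-0.001, 3.141, 0.0]
wrist_force: [-3.0, -0.8, -4.0]
width: 0.0136
grip_force: 39.9
```

```bash
python3 -c "
from h import *
plate()"
```

```text
[0.488  0.0151 0.0178] [-2.98 -0.83 -3.96] [-0.116  1.047 -0.045]
top plate z 49.87 weight top 110.72 150
side plate z 51.36 weight top 111.66 73
```

>>> drive_tool:
  targets:
    - {"tx": -0.002, "ty": 0, "tz": 0.001, "ax": 0, "ay": 0, "az": 0}
    - {"tx": 0, "ty": 0, "tz": 0, "ax": 0, "ay": 0, "az": 0}
    - {"tx": 0, "ty": 0, "tz": 0, "ax": 0, "ay": 0, "az": 0}
    - {"tx": 0, "ty": 0, "tz": 0, "ax": 0, "ay": 0, "az": 0}

```text
clock: 30.55
tool_pos: [0.489, 0.0151, 0.0176]
eef_rot: [-0.001, 3.141, 0.0]
wrist_force: [-4.4, -0.4, 1.9]
width: 0.0136
grip_force: 39.9
```

```bash
python3 -c "
from h import *
plate()"
```

```text
[0.489  0.0151 0.0176] [-4.38 -0.4   1.92] [-0.121  1.278 -0.013]
top plate z 50.09 weight top 110.92 151
side plate z 51.26 weight top 111.64 76
```

The push is 4.4 N, the plate is up about 1.6 mm, the vertical load is small and the weight is still standing. I'm handing it in.

```bash
python3 -c "
from workcell import job
print(job.hand_in())"
```

```text
the job is handed in; nothing more can be done
None
```

I handed the job in at about 31 s of the 72 s limit: the weight stands released on its seat, and the gauge is still held in the gap with a push of about 4.4 N and the plate raised about 1.6 mm; the hand-in returned no verdict.

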